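# Plug the vacuum-clamp manifold

### The job

Lever the manifold's hinged dust cover open with the thin pry blade and swing it right back past upright, then lay the blade down on the bench again. Screw every plug that stands on the bench fully home into a port of its own, without cross-threading: back each one off until it drops into the thread start, then run it in gently until its flange lies flat on the deck. Then shut the cover over the plugs, and leave the other things on the bench alone.

Things in the scene. Friction and masses are not known exactly. Their poses are not given: they have to be found in the camera images.
- cover (a joint): angle of the manifold's hinged dust cover in rad: 0 shut, grows as it opens to its stop at 1.85. A stiff hinge (about 0.26 N m) holds it where it is left; it swings as a whole, 270 mm along the hinge, 162 mm from hinge to front edge, 47 mm high, clear top pane, aluminium sides and front, mass 0.25 kg. It cannot be shut while a plug stands proud.
- cover_hinge (a point): middle of the cover's hinge line, at deck height (50 mm above the bench). The hinge line runs along this point's own x; this point turns with the cover: its y points from the hinge to the front edge.
- cover_lip (a point): middle of the lower edge of the cover's front face (6 mm thick, the point is on its outer side), on the cover, 162 mm from the hinge. With the cover shut there is a gap of 9 mm between this edge and the deck, along the whole front, for the blade.
- manifold: fixed grey vacuum-clamp manifold, a block 290 mm long (x), 160 mm deep (y), its deck 50 mm above the bench; three ports in a row along its x. The cover's front edge and the gap face its +y side, the hinge is 84 mm from the centre on its -y side. Origin: centre of the underside.
- blade: thin pry blade, 200 mm long, 0.12 kg: dark wooden handle 100 x 20 x 24 mm (origin: centre of the handle's underside, handle along x from -50 to +50 mm, z up) and a steel blade 22 mm wide and 3 mm thick from x = +50 to +150 mm, its mid-plane 12 mm above the handle's underside; the tip is at +x, the centre of mass near x = +20 mm.
- port0 (a point): port 0 of three alike, 88 mm apart along the manifold's x: 51 mm bore with a brass thread in a 68 mm square recess. This point: on the bore's axis at deck height (50 mm above the bench). 8 mm below the deck is a flat rim on which the lugs first rest (foot then about 18 mm below the deck). Two facing 45 degree gaps in the rim are the thread starts; their bearing differs per port, not told.
- port1 (a point): port 1 (see port0). Backing off: a stop tooth at each gap's edge blocks a plug turned clockwise on the rim, so turn it anticlockwise seen from above, up to 2.7 rad, until its weight drops it about 10 mm into the gaps (foot then about 28 mm below the deck); it goes no farther anticlockwise: do not force. Held loosely in the fingers (about 5 mm play) it drops and sinks by itself.
- port2 (a point): port 2 (see port0, port1). A plug set down with one lug in a gap and the other on the rim or a tooth leans: lift it and set it down again turned by about 0.6 rad. Running in: from the drop turn the plug clockwise about 1.5 to 2.5 rad; right-hand thread, 4.2 mm down per rad; it is home when the flange lies on the deck (foot 35.5 mm below the deck), and soon after stops hard: do not force.
- plugA: screw plug (B, C alike; one of them may be absent), 74.5 mm tall, standing on its foot, 0.26 kg. From below: round shank 49 mm across, 35.5 mm long, foot tapered to 43 mm; round flange 76 mm across from 35.5 to 43.5 mm up; black wing bar 50 mm long, 16 mm thick, from 43.5 to 74.5 mm up, to grip across its thickness. Origin: centre of the foot; z up its axis; x along the bar.
- plugB: screw plug like plugA. Its thread is two small facing lugs on the shank, 9 mm wide, 10 to 16 mm above the foot, reaching out to 31.6 mm from the axis, below the two ends of the wing bar (+x and -x). Origin: centre of the foot; z up; x along the bar.
- plugC: screw plug like plugA and plugB. Origin: centre of the foot; z up; x along the bar.
- glue: white glue bottle, 42 mm diameter, 120 mm tall, a bystander to be left alone. Origin: centre of its underside.
- lacquer: steel can, 68 mm diameter, 90 mm tall, a bystander to be left alone. Origin: centre of its underside.
- driver: screwdriver lying down, a bystander to be left alone. Origin: centre of its underside.
- pickup: guitar pickup, 86 x 22 x 16 mm, a bystander to be left alone. Origin: centre of its underside.
- sanding_block: cork block, 110 x 60 x 35 mm, a bystander to be left alone. Origin: centre of its underside.
- polish: amber jar, 52 mm diameter, 100 mm tall, a bystander to be left alone. Origin: centre of its underside.
There are look-alikes about, which are no part of the job. What is shaped like the blade but red is not meant.

How it is judged:
By the outcome, as a careful person would: the job done as asked, in the order asked, and still so for the second after the job is handed in, with the robot touching nothing.
Of plugA, plugB, plugC only 2 to 3 are there at a start; the rules pass over those that are not, and their reading is None.
At some moment in a run one of blade, plugA, plugB, plugC may be knocked a few centimetres aside while the robot is not near it.
It also fails if it takes over 210 s, if anything falls off the work surface, if the arm or the gripper's body presses on something with over 40 N, if the wrist force passes 120 N, or if a joint passes its speed limit or range.

### The arm

A 6-joint arm with a two-finger parallel gripper is mounted at the origin on the work surface. World frame = base frame: x ahead of the robot, y to its left, z up, the work surface at z = 0. Lengths are in m, angles in degrees, forces in N, time in s.
With the tool pointing down it reaches from about 0.375 to 0.9 m from the base axis. Payload 3.1 kg.
Tool frame: the origin (TCP) lies on the centre line of the jaws, within the pads' length; the fingertips stand 8 mm ahead of it and the grasp point (between the pads) lies 11 mm behind it; z points along the fingers, y is the line along which they close (so a half turn about z gives the same grasp; the last joint's range is limited). The gripper opens to 87 mm and grips with 3 to 60 N. Pads are 19 mm wide; open, the fingers measure 117 mm over their backs; the gripper's body (75 mm by 190 mm) begins 51 mm behind the grasp point.
Start: joints at [-76.404, 30.224, 82.088, -0, 67.689, -10.227], TCP at [0.252, -0.572, 0.231] pointing down, gripper open.
Joint ranges: [-176.69, 176.69], [-43.24, 126.21], [12.49, 139.97], [-82, 262], [0, 151.66], [-163.58, 163.58]. Speed limits (degrees/s): [159.86, 159.86, 180, 180, 180, 180].

### API

Orientations are given as a 3x3 rotation matrix whose columns are the frame's x, y, z axes.
In Python, from rig import * gives the robot as it stands.
- The arm moves only by the tool step_arm, never from a script. Its argument "targets" is a list of rows, each a list of 5 numbers: the opening, from -1 (shut) to 1 (fully open), then the shift along the world's x, y, z normalised to -1 to 1, where 1 is 0.25 m, then the turn about the world's z normalised to -1 to 1, where 1 is 180 degrees. In form: [[fingers, x, y, z, turn], ...]. A call has 1 to 20 rows; each row is the pose to reach, as a shift and turn from the pose commanded when the call began, turning the shorter way round; what a row does not reach only later rows make up. A row lasts 1/10 s, in which the tool goes at most 50 mm and 8.59 degrees, less where a joint would pass 70% of its speed; a pose out of reach is approached as far as the arm can. A call with a number of a shift or a turn outside -1 to 1 is refused whole. A call with a gripper value outside its range is refused whole. The fingers move at their own pace and stop on an object; the grip force is fixed at half the most. Time passes only in rows, so rows that repeat a pose let the fingers close. It gives the time, the measured TCP pose, the force, the opening and the grip force at its end, in the units of the state.
- read_state(): the state, without advancing time (a new reading comes with each control period).
- capture(name): name is "side" or "top"; returns a dict with "color" (400x640x3 uint8, red, green, blue), "mtx" (3x3 intrinsics, pixels), "k1" (the pictures are not rectified: a ray, as slopes to the right and down, at radius r is drawn at 1 + k1 r^2 times it, then the intrinsics apply), "pose" (4x4, takes a point from camera to world coordinates). Camera axes: x right, y down, z forward; pixel columns grow to the right and rows downward; lengths in m; the calibration is good to about 2 mm. A picture is of the moment at which its call begins. There is no depth.
- hand_in(): hands the job in; it is judged then, once.
The state is a dict: "time_s": time; "joint_positions": joint angles; "qvel": joint speeds; "tau": joint torques, N m; "position": TCP position; "tcp_rot": TCP orientation; "force": force on the tool from outside, world axes, zero at the start; "moment": the same for the moment, N m; "opening": opening from 0.0 (shut) to 1.0 (fully open); "grasp_force": force on a finger pad.
Only numpy, scipy, OpenCV 4.12 (cv2) and the standard library are available. Lean on these libraries where they do the work, as an engineer would, in place of code of your own. Each camera call takes 0.05 s, during which the arm holds its last target. There are 200 camera calls.

## Working session

There is one attempt and no reset: what is moved stays moved. The work goes in short steps, Python scripts to look and compute and a tool call to move; the robot and the scene stay as the last step left them, time stands still between calls to the robot, and variables do not carry over. Pictures are saved under pics/ and viewed, at most 14 in all, crops included, and the job is handed in when it is done.

Besides the shell and the picture viewer there is one more tool, called after "Request:" as name(argument=value, ...) on one line, values as JSON. step_arm: Moves the arm, as the interface text tells. Scaled input: -1 to 1 covers 0.25 m each way for a shift and 180 degrees each way for a turn. Its arguments: {"type":"object","properties":{"targets":{"type":"array","items":{"type":"array","items":{"type":"number"}}}},"required":["targets"]}

```bash
ls; mkdir -p pics; python3 - <<'E'
from rig import *
import cv2
s=read_state(); print(s)
for n in("top","side"):
    c=capture(n); cv2.imwrite(f"pics/{n}0.png",c["color"][:,:,::-1]); print(n,c["mtx"],c["k1"],c["pose"])
E
```

```text
pics
{'time_s': 0.0, 'joint_positions': array([-7.64052728e+01,  3.02795991e+01,  8.21565908e+01,  2.89714443e-05,
        6.76901776e+01, -1.02285713e+01]), 'qvel': array([-0.03051444, -0.09888188, -0.04668061,  0.01593463,  0.05109286,
       -0.03390746]), 'tau': array([ 2.09993250e-04, -4.40044534e+01, -1.76594424e+01,  6.32050401e-02,
        5.83366491e-02, -1.55919538e-04]), 'position': array([ 0.25228987, -0.57102622,  0.22956371]), 'tcp_rot': array([[ 9.14795676e-01,  4.03916580e-01, -5.17960105e-04],
       [ 4.03916721e-01, -9.14793248e-01,  2.14384306e-03],
       [ 3.92107351e-04, -2.17039111e-03, -9.99997568e-01]]), 'force': array([-0.01905063,  0.4229557 , -0.61651648]), 'moment': array([ 0.00483818, -0.04426899,  0.019212  ]), 'grasp_force': 0.0, 'opening': 0.9987051603390108}
top [[375.41095961   0.         315.86366926]
 [  0.         375.41095961 198.12175623]
 [  0.           0.           1.        ]] -0.0026199088807575383 [[-0.01204048 -0.9979471   0.06290155  0.43254264]
 [-0.99969388  0.01337358  0.02081553  0.04963815]
 [-0.02161402 -0.06263167 -0.99780264  0.93149955]
 [ 0.          0.          0.          1.        ]]
side [[466.57471247   0.         319.46795917]
 [  0.         466.57471247 201.56871065]
 [  0.           0.           1.        ]] -0.07845895359035447 [[-0.99985205  0.0170403   0.00234566  0.51294729]
 [ 0.00731759  0.54479293 -0.83853868  1.14305235]
 [-0.01556685 -0.83839745 -0.54483702  0.78310834]
 [ 0.          0.          0.          1.        ]]
```

View pics/top0.png

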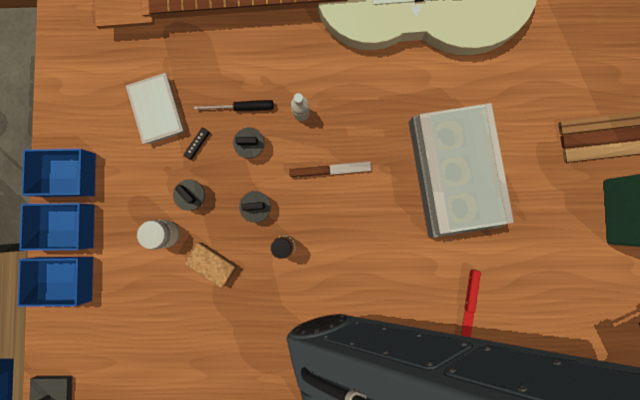

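View pics/side0.png

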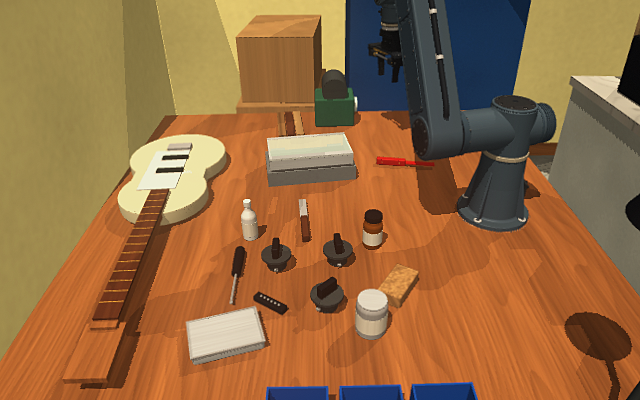

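Both views show three plugs at top px (248,142), (189,195) and (255,207), the blade at about (330,169) pointing right, and the manifold at about (462,170) with its hinge to the right. I'll zoom in.

```bash
cat > h.py <<'E'
import numpy as np, cv2, pickle
from rig import *
def snap(n):
    c=capture(n); pickle.dump(c,open(f"{n}.pkl","wb")); return c
def load(n): return pickle.load(open(f"{n}.pkl","rb"))
def ray(c,px):
    K=c["mtx"]; p=(np.atleast_2d(px).astype(float)-K[:2,2])/[K[0,0],K[1,1]]; q=p.copy()
    for _ in range(10): q=p/(1+c["k1"]*(q**2).sum(1,keepdims=True))
    return np.c_[q,np.ones(len(q))]@c["pose"][:3,:3].T
def atz(c,px,z):
    d=ray(c,px); o=c["pose"][:3,3]; return o+d*((z-o[2])/d[:,2])[:,None]
def proj(c,P):
    P=np.atleast_2d(P); q=(P-c["pose"][:3,3])@c["pose"][:3,:3]; q=q[:,:2]/q[:,2:]
    q=q*(1+c["k1"]*(q**2).sum(1,keepdims=True)); K=c["mtx"]; return q*[K[0,0],K[1,1]]+K[:2,2]
def crop(c,x0,y0,x1,y1,s,grid=True):
    im=cv2.resize(c["color"][y0:y1,x0:x1,::-1],None,fx=s,fy=s,interpolation=cv2.INTER_CUBIC)
    if grid:
        for x in range(-(-x0//10)*10,x1,10):
            cv2.line(im,(int((x-x0+.5)*s),0),(int((x-x0+.5)*s),6),(0,0,255),1)
            if x%20==0: cv2.putText(im,str(x),(int((x-x0+.5)*s)-8,16),0,.35,(0,0,255),1)
        for y in range(-(-y0//10)*10,y1,10):
            cv2.line(im,(0,int((y-y0+.5)*s)),(6,int((y-y0+.5)*s)),(0,0,255),1)
            if y%20==0: cv2.putText(im,str(y),(8,int((y-y0+.5)*s)+4),0,.35,(0,0,255),1)
    return im
E
python3 - <<'E'
from h import *
t=snap("top"); s=snap("side")
a=crop(t,170,120,380,225,3.8); b=crop(s,255,190,455,320,3)
a=a[:,:798]; b=cv2.resize(b,None,fx=.6,fy=.6) if 0 else b
cv2.imwrite("pics/z1.png",a); 
cv2.imwrite("pics/z2.png",np.vstack([crop(t,405,95,520,245,3.3)]))
E
```

```text
(no output)
```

View pics/z1.png

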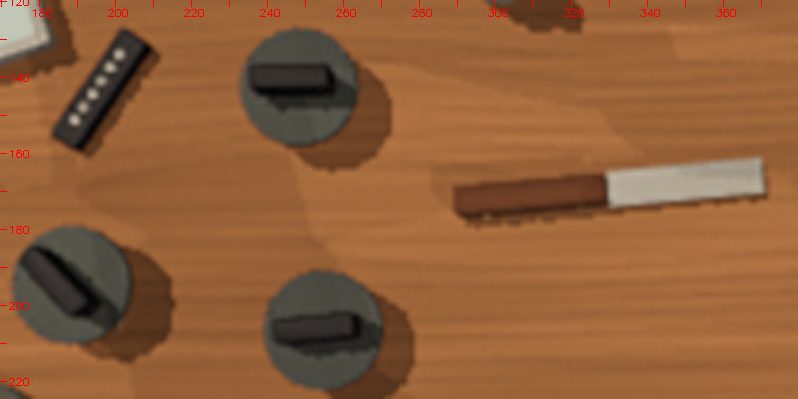

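View pics/z2.png

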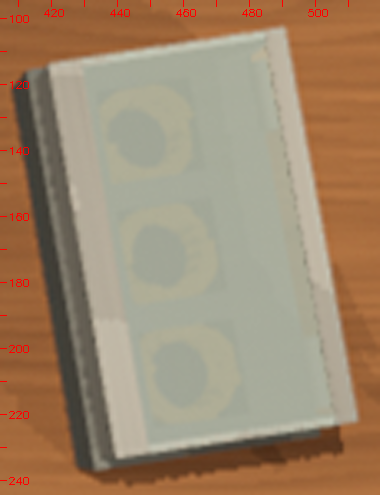

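The zooms show clear flange circles, bars and blade corners; I'll turn those pixels into poses.

```bash
python3 - <<'E'
from h import *
from scipy.optimize import least_squares
t=load("top"); s=load("side")
f1=lambda a:np.array(a)/3.8+[169.5,119.5]
f2=lambda a:np.array(a)/3.3+[404.5,94.5]
tip=atz(t,f1([(764,160),(764,193)]),.0135); jt=atz(t,f1([(606,174),(610,208)]),.024); he=atz(t,f1([(455,186),(457,216)]),.024)
print("tip",tip.mean(0),"joint",jt.mean(0),"end",he.mean(0))
d=tip.mean(0)-he.mean(0);print("L",np.hypot(*d[:2]),"yaw",np.degrees(np.arctan2(d[1],d[0])))
# plugs: bar-top corners ends fits
bars=[[(249,68),(327,66),(333,92),(251,94)],[(22,252),(35,247),(97,298),(85,315)],[(272,320),(352,312),(360,336),(275,345)]]
fl=[(299,87),(72,285),(323,329)]
for b,c in zip(bars,fl):
    B=atz(t,f1(b),.0745); m=B.mean(0); e=(B[1]+B[2]-B[0]-B[3])/2 
    C=atz(t,f1([c]),.0425)[0]
    print("flange",C[:2].round(4),"bar",m[:2].round(4),"px side",proj(s,[[*C[:2],.0745]]).round(0))
    print("   bar ang",np.degrees(np.arctan2(e[1],e[0])).round(1),np.linalg.norm(e).round(3))
cor=f2([(50,65),(285,27),(357,422),(115,458)])
L=np.array([(135,78),(135,-84),(-135,-84),(-135,78)])/1000
sx=proj
def model(p):
    c,si=np.cos(p[2]),np.sin(p[2]); return np.c_[L@np.array([[c,si],[-si,c]])+p[:2],np.full(4,p[3])]
for sg in(0,):
    r=least_squares(lambda p:(proj(t,model(p))-cor).ravel(),[.56,-.3,sg,.097]); print(r.x,np.degrees(r.x[2]),r.fun.round(1))
x=r.x;c,si=np.cos(x[2]),np.sin(x[2])
print("ports seen",atz(t,f2([(150,133),(165,252),(190,375)]),.05).round(4))
for k in(-1,0,1): print("port pred",x[:2]+np.array([c,si])*.088*k)
np.save("man.npy",x)
E
```

```text
tip [ 0.56780218 -0.06651974  0.0135    ] joint [0.55842399 0.0345654  0.024     ] end [0.55343284 0.13206928 0.024     ]
L 0.1991081988165994 yaw -85.86145221108623
flange [0.6251 0.2294] bar [0.6226 0.2284] px side [[276. 241.]]
   bar ang -89.5 0.049
flange [0.5014 0.373 ] bar [0.5033 0.369 ] px side [[327. 280.]]
   bar ang -49.1 0.01
flange [0.4716 0.2144] bar [0.4707 0.2135] px side [[338. 237.]]
   bar ang -84.9 0.05
[ 0.5484454  -0.26329129  0.13516485  0.09673302] 7.744375372646127 [-0.3 -0.3  0.1  0.4  0.  -0.   0.2 -0.1]
ports seen [[ 0.6336 -0.2504  0.05  ]
 [ 0.5478 -0.258   0.05  ]
 [ 0.4602 -0.2725  0.05  ]]
port pred [ 0.46124804 -0.27514961]
port pred [ 0.5484454  -0.26329129]
port pred [ 0.63564276 -0.25143297]
```

Request:
step_arm(targets=[[1, 0.411, 0.82, 0, 0.13], [1, 0.411, 0.82, 0, 0.13], [1, 0.411, 0.82, 0, 0.13], [1, 0.411, 0.82, 0, 0.13], [1, 0.411, 0.82, 0, 0.13], [1, 0.411, 0.82, 0, 0.13]])

```text
time_s: 0.8
position: [0.356, -0.3622, 0.2304]
tcp_rot: [[0.676, 0.737, -0.001], [0.737, -0.676, 0.003], [0.002, -0.003, -1.0]]
force: [-0.1, -1.2, -0.1]
opening: 0.999
grasp_force: 0.0
```

Request:
step_arm(targets=[[1, 0.411, 0.82, 0, 0.13], [1, 0.411, 0.82, 0, 0.13], [1, 0.411, 0.82, 0, 0.13], [1, 0.411, 0.82, 0, 0.13], [1, 0.411, 0.82, 0, 0.13], [1, 0.411, 0.82, 0, 0.13]])

```text
time_s: 1.4
position: [0.4591, -0.1595, 0.2306]
tcp_rot: [[0.328, 0.945, 0.001], [0.945, -0.328, 0.0], [0.001, 0.0, -1.0]]
force: [-0.0, -0.4, -0.2]
opening: 0.998
grasp_force: 0.0
```

Request:
step_arm(targets=[[1, 0.411, 0.82, 0, 0.13], [1, 0.411, 0.82, 0, 0.13], [1, 0.411, 0.82, 0, 0.13], [1, 0.411, 0.82, 0, 0.13], [1, 0.411, 0.82, 0, 0.13], [1, 0.411, 0.82, 0, 0.13], [1, 0.411, 0.82, 0, 0.13]])

```text
time_s: 2.1
position: [0.561, 0.0421, 0.2302]
tcp_rot: [[-0.071, 0.998, -0.0], [0.998, 0.071, -0.001], [-0.001, -0.001, -1.0]]
force: [-0.8, 0.0, 0.1]
opening: 0.999
grasp_force: 0.0
```

Request:
step_arm(targets=[[1, 0, 0, -0.2, 0], [1, 0, 0, -0.4, 0], [1, 0, 0, -0.6, 0], [1, 0, 0, -0.75, 0], [1, 0, 0, -0.83, 0], [1, 0, 0, -0.875, 0], [1, 0, 0, -0.875, 0], [-1, 0, 0, -0.875, 0], [-1, 0, 0, -0.875, 0], [-1, 0, 0, -0.875, 0], [-1, 0, 0, -0.875, 0], [-1, 0, 0, -0.875, 0], [-1, 0, 0, -0.875, 0], [-1, 0, 0, -0.875, 0], [-1, 0, 0, -0.875, 0]])

```text
time_s: 3.6
position: [0.5607, 0.0434, 0.0118]
tcp_rot: [[-0.07, 0.998, -0.0], [0.998, 0.07, 0.0], [0.0, -0.0, -1.0]]
force: [-0.3, -0.5, 0.4]
opening: 0.352
grasp_force: 0.0
```

Request:
step_arm(targets=[[-1, 0, 0, 0, 0], [-1, 0, 0, 0, 0], [-1, 0, 0, 0, 0], [-1, 0, 0, 0, 0], [-1, 0, 0, 0, 0], [-1, 0, 0, 0.05, 0], [-1, 0, 0, 0.12, 0], [-1, 0, 0, 0.17, 0], [-1, -0.03, -0.1, 0.17, 0.0208], [-1, -0.08, -0.2, 0.17, 0.0208], [-1, -0.12, -0.3, 0.17, 0.0208], [-1, -0.161, -0.402, 0.17, 0.0208], [-1, -0.161, -0.402, 0.17, 0.0208], [-1, -0.161, -0.402, 0.17, 0.0208]])

```text
time_s: 5.0
position: [0.5207, -0.0576, 0.0549]
tcp_rot: [[-0.133, 0.991, 0.001], [0.991, 0.133, 0.0], [-0.0, 0.001, -1.0]]
force: [-0.2, -0.7, -0.9]
opening: 0.232
grasp_force: 30.0
```

```bash
python3 - <<'E'
from h import *
s=snap("side"); print(read_state()["position"])
P=[[.5379,-.186,.05],[.5379,-.186,.059]];print(proj(s,P))
cv2.imwrite("pics/z3.png",crop(s,250,120,370,240,6.6)[:600])
E
```

```text
[ 0.52082014 -0.05705987  0.05480747]
[[312.30192193 167.99179454]
 [312.23578319 165.55291311]]
```

View pics/z3.png

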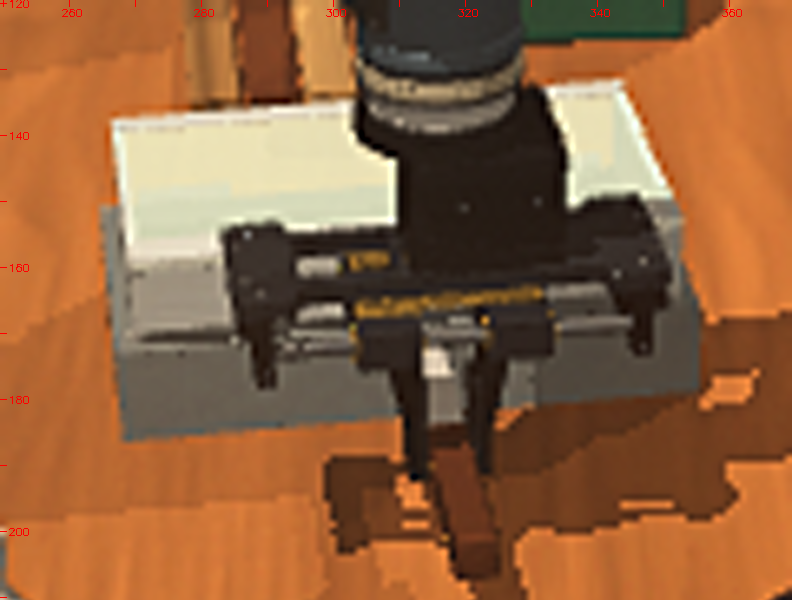

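```bash
python3 - <<'E'
from h import *
s=load("side"); print(proj(s,[[.5088,.0309,.043],[.5088,.0309,.067],[.5207+.05*.1347-.0015,-.0572-.05,.055]]))
E
```

```text
[[322.09786328 206.64774608]
 [321.9921003  199.60045761]
 [315.98161286 178.82309585]]
```

Request:
step_arm(targets=[[-1, 0.01, -0.07, 0, 0], [-1, 0.018, -0.13, 0, 0], [-1, 0.026, -0.19, 0, 0], [-1, 0.033, -0.25, 0, 0], [-1, 0.038, -0.28, 0, 0], [-1, 0.043, -0.315, 0, 0], [-1, 0.043, -0.315, 0, 0]])

```text
time_s: 5.75
position: [0.5317, -0.1372, 0.0543]
tcp_rot: [[-0.134, 0.991, 0.001], [0.991, 0.134, -0.0], [-0.001, 0.001, -1.0]]
force: [0.3, -0.1, -1.2]
opening: 0.225
grasp_force: 30.0
```

```bash
python3 - <<'E'
from h import *
m=np.load("man.npy"); a=m[2]; yv=np.array([-np.sin(a),np.cos(a)]); hinge=m[:2]-.084*yv
p=read_state()["position"]; ug=(p[:2]-hinge)@yv*1000; z0=p[2]*1000+1.7-50
print(ug,z0)
def R(t,u,v): return u*np.cos(t)-v*np.sin(t), u*np.sin(t)+v*np.cos(t)
for deg in list(range(0,108,6))+[105.5]:
    t=np.radians(deg)
    if deg<48:
        d=min(60,33/max(np.sin(t),.01)); x,z=R(t,156,9); ut=x-d
    else:
        up=156-35/np.tan(np.radians(48)) ; ut,z=R(t,max(up,124.5),44)
    du=ut+110-ug; dz=z-z0; dx,dy=du*yv
    print(deg,[-1]+[round(float(q/250),3) for q in(dx,dy,dz)]+[0])
E
```

```text
211.16588888658512 6.000309138010508
0 [-1, 0.003, -0.02, 0.012, 0]
6 [-1, 0.004, -0.028, 0.077, 0]
12 [-1, 0.006, -0.041, 0.141, 0]
18 [-1, 0.008, -0.062, 0.203, 0]
24 [-1, 0.012, -0.088, 0.263, 0]
30 [-1, 0.016, -0.121, 0.319, 0]
36 [-1, 0.02, -0.144, 0.372, 0]
42 [-1, 0.022, -0.161, 0.42, 0]
48 [-1, 0.027, -0.2, 0.464, 0]
54 [-1, 0.034, -0.252, 0.482, 0]
60 [-1, 0.042, -0.305, 0.495, 0]
66 [-1, 0.049, -0.36, 0.503, 0]
72 [-1, 0.056, -0.414, 0.504, 0]
78 [-1, 0.064, -0.469, 0.5, 0]
84 [-1, 0.071, -0.523, 0.49, 0]
90 [-1, 0.078, -0.575, 0.474, 0]
96 [-1, 0.085, -0.626, 0.453, 0]
102 [-1, 0.092, -0.674, 0.427, 0]
105.5 [-1, 0.095, -0.701, 0.409, 0]
```

Request:
step_arm(targets=[[-1, 0.003, -0.02, 0.012, 0], [-1, 0.003, -0.024, 0.044, 0], [-1, 0.004, -0.028, 0.077, 0], [-1, 0.005, -0.034, 0.109, 0], [-1, 0.006, -0.041, 0.141, 0], [-1, 0.007, -0.05, 0.172, 0], [-1, 0.008, -0.062, 0.203, 0], [-1, 0.01, -0.075, 0.233, 0], [-1, 0.012, -0.088, 0.263, 0], [-1, 0.012, -0.088, 0.263, 0]])

```text
time_s: 6.75
position: [0.5353, -0.1588, 0.1214]
tcp_rot: [[-0.135, 0.991, 0.003], [0.991, 0.135, -0.002], [-0.002, 0.003, -1.0]]
force: [0.1, 0.0, -1.6]
opening: 0.228
grasp_force: 30.0
```

```bash
python3 - <<'E'
from h import *
s=snap("side"); q=read_state(); print(q["position"],q["force"],q["moment"])
cv2.imwrite("pics/z4.png",crop(s,250,100,370,220,5))
E
```

```text
[ 0.53546685 -0.15872286  0.12110452] [-0.07489336 -0.38908889 -1.14587615] [-0.0126823  -0.09750061  0.00472954]
```

View pics/z4.png

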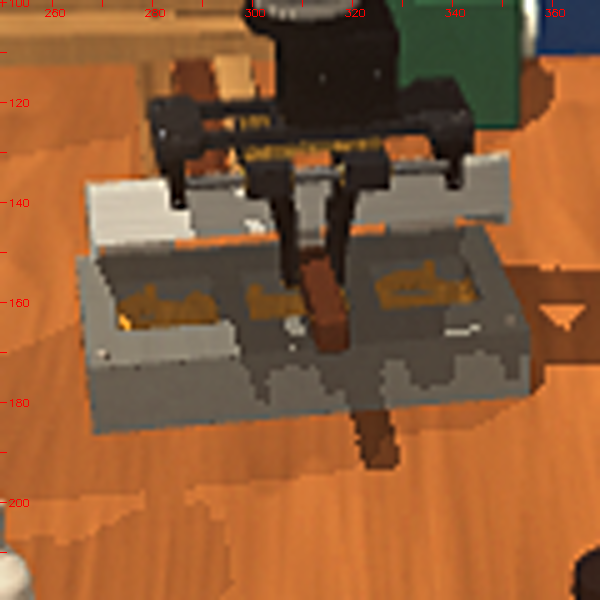

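The cover is lifted to about 24° and rests on the blade, held level. Continuing the arc.

Request:
step_arm(targets=[[-1, 0.004, -0.033, 0.06, 0], [-1, 0.008, -0.056, 0.113, 0], [-1, 0.01, -0.073, 0.161, 0], [-1, 0.015, -0.112, 0.205, 0], [-1, 0.022, -0.164, 0.223, 0], [-1, 0.03, -0.217, 0.236, 0], [-1, 0.037, -0.272, 0.242, 0], [-1, 0.044, -0.326, 0.243, 0], [-1, 0.052, -0.381, 0.237, 0], [-1, 0.052, -0.381, 0.237, 0]])

```text
time_s: 7.8
position: [0.5478, -0.2564, 0.179]
tcp_rot: [[-0.133, 0.991, 0.001], [0.991, 0.133, -0.003], [-0.003, 0.001, -1.0]]
force: [-0.5, 0.2, -1.7]
opening: 0.228
grasp_force: 30.0
```

Request:
step_arm(targets=[[-1, 0.007, -0.054, -0.008, 0], [-1, 0.014, -0.106, -0.02, 0], [-1, 0.021, -0.157, -0.035, 0], [-1, 0.028, -0.205, -0.055, 0], [-1, 0.031, -0.235, -0.07, 0], [-1, 0.031, -0.235, -0.07, 0]])

```text
time_s: 8.4
position: [0.5543, -0.3121, 0.1606]
tcp_rot: [[-0.134, 0.991, -0.002], [0.991, 0.134, 0.002], [0.003, -0.002, -1.0]]
force: [-0.4, 2.1, -2.3]
opening: 0.222
grasp_force: 30.0
```

```bash
python3 - <<'E'
from h import *
s=snap("side"); q=read_state(); print(q["position"],q["force"],q["moment"])
cv2.imwrite("pics/z5.png",crop(s,250,70,370,220,4))
E
```

```text
[ 0.55449832 -0.3122567   0.16092981] [-0.00453426  1.87733502 -2.23088244] [ 0.45416461 -0.00796174 -0.07498344]
```

View pics/z5.png

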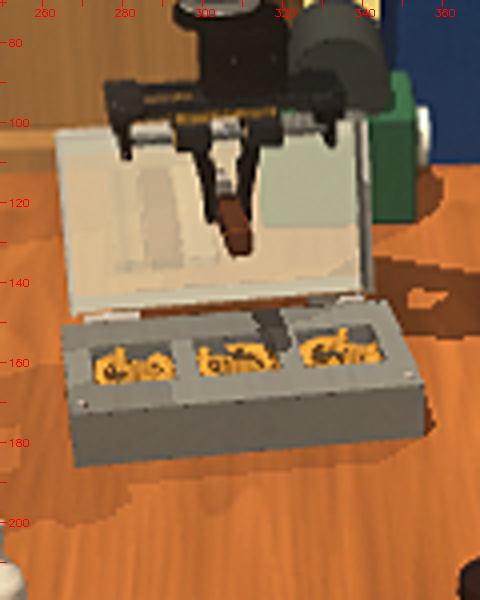

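Request:
step_arm(targets=[[-1, 0.003, -0.02, 0, 0], [-1, 0.005, -0.035, 0, 0], [-1, 0.005, -0.035, 0, 0]])

```text
time_s: 8.75
position: [0.5541, -0.313, 0.1604]
tcp_rot: [[-0.135, 0.991, -0.006], [0.991, 0.135, 0.015], [0.016, -0.004, -1.0]]
force: [-0.8, 16.1, 0.3]
opening: 0.23
grasp_force: 30.0
```

Request:
step_arm(targets=[[-1, -0.02, 0.15, 0, 0], [-1, -0.05, 0.35, 0, 0], [-1, -0.08, 0.55, 0, 0], [-1, -0.1, 0.75, 0, 0], [-1, -0.12, 0.9, 0, 0], [-1, -0.12, 0.9, 0, 0]])

```text
time_s: 9.35
position: [0.5252, -0.0916, 0.1624]
tcp_rot: [[-0.141, 0.99, -0.0], [0.99, 0.141, 0.0], [0.0, -0.0, -1.0]]
force: [-0.0, -0.3, -1.5]
opening: 0.228
grasp_force: 30.0
```

Request:
step_arm(targets=[[-1, 0.05, 0.2, 0, 0], [-1, 0.1, 0.4, -0.1, 0], [-1, 0.14, 0.557, -0.25, 0], [-1, 0.14, 0.557, -0.4, 0], [-1, 0.14, 0.557, -0.5, 0], [-1, 0.14, 0.557, -0.55, 0], [-1, 0.14, 0.557, -0.55, 0]])

```text
time_s: 10.05
position: [0.5616, 0.0426, 0.0231]
tcp_rot: [[-0.135, 0.991, -0.001], [0.991, 0.135, -0.0], [-0.0, -0.001, -1.0]]
force: [-0.3, 1.2, -1.1]
opening: 0.229
grasp_force: 30.0
```

Request:
step_arm(targets=[[-1, 0, 0, -0.02, 0], [-1, 0, 0, -0.032, 0], [-1, 0, 0, -0.042, 0], [-1, 0, 0, -0.042, 0], [-1, 0, 0, -0.042, 0]])

```text
time_s: 10.55
position: [0.5615, 0.0434, 0.0143]
tcp_rot: [[-0.135, 0.991, 0.001], [0.991, 0.135, -0.0], [-0.0, 0.001, -1.0]]
force: [0.3, 0.2, -1.1]
opening: 0.229
grasp_force: 30.0
```

Request:
step_arm(targets=[[0, 0, 0, 0, 0], [0, 0, 0, 0, 0], [0, 0, 0, 0, 0], [0, 0, 0, 0, 0], [0, 0, 0, 0, 0], [0, 0, 0, 0.15, 0], [0, 0, 0, 0.35, 0], [0, 0, 0.2, 0.55, 0], [0, 0, 0.4, 0.75, 0], [0, 0, 0.6, 0.75, 0], [0, 0, 0.6, 0.75, 0]])

```text
time_s: 11.65
position: [0.5617, 0.196, 0.2038]
tcp_rot: [[-0.136, 0.991, 0.004], [0.991, 0.136, 0.001], [0.001, 0.004, -1.0]]
force: [-0.5, 0.5, -0.1]
opening: 0.504
grasp_force: 0.0
```

```bash
python3 - <<'E'
from h import *
t=snap("top"); q=read_state(); print(q["position"],q["time_s"])
# rectified deck-level ortho of the ports at 5 px/mm-ish
m=np.load("man.npy"); a=m[2]; xv=np.array([np.cos(a),np.sin(a)]); yv=np.array([-np.sin(a),np.cos(a)])
W,H=780,260; k=.00034
jj,ii=np.meshgrid(np.arange(W),np.arange(H))
P=m[:2]+((jj-W/2)*k)[...,None]*xv-((ii-H/2)*k)[...,None]*yv
P=np.concatenate([P,np.full((H,W,1),.042)],2).reshape(-1,3)
u=proj(t,P).astype(np.float32).reshape(H,W,2)
o=cv2.remap(t["color"],u[...,0],u[...,1],cv2.INTER_CUBIC)[:,:,::-1].copy()
s=crop(t,170,110,365,222,4)[:, :780]
cv2.imwrite("pics/z6.png",np.vstack([o,s[:330]]))
E
```

```text
[0.56227041 0.20063712 0.20519057] 11.7
```

View pics/z6.png

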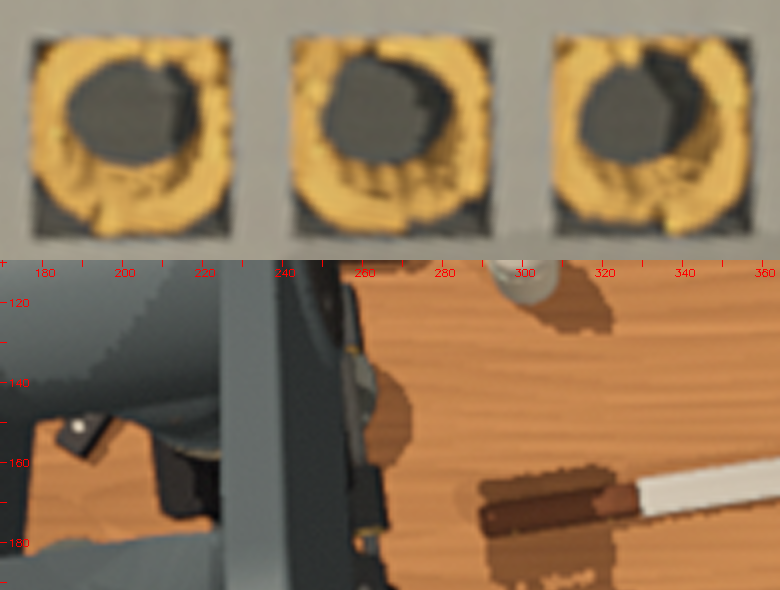

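The ports are visible: each ring has notches on opposite sides, and the teeth sit at roughly 74°, 100° and 102° in the manifold frame. The blade lies at (290,176)–(365,163). Next I pick up plug A.

Request:
step_arm(targets=[[0, 0.1, 0.05, 0, -0.0406], [0, 0.246, 0.113, -0.1, -0.0406], [0, 0.246, 0.113, -0.25, -0.0406], [0, 0.246, 0.113, -0.4, -0.0406], [0, 0.246, 0.113, -0.5, -0.0406], [0, 0.246, 0.113, -0.56, -0.0406], [0, 0.246, 0.113, -0.6, -0.0406], [0, 0.246, 0.113, -0.6, -0.0406], [-1, 0.246, 0.113, -0.6, -0.0406], [-1, 0.246, 0.113, -0.6, -0.0406], [-1, 0.246, 0.113, -0.6, -0.0406], [-1, 0.246, 0.113, -0.6, -0.0406], [-1, 0.246, 0.113, -0.6, -0.0406], [-1, 0.246, 0.113, -0.6, -0.0406], [-1, 0.246, 0.113, -0.6, -0.0406], [-1, 0.246, 0.113, -0.6, -0.0406]])

```text
time_s: 13.3
position: [0.6248, 0.2218, 0.0523]
tcp_rot: [[-0.008, 1.0, 0.005], [1.0, 0.008, 0.0], [0.0, 0.005, -1.0]]
force: [4.3, -0.6, 5.2]
opening: 0.184
grasp_force: 29.9
```

Request:
step_arm(targets=[[-0.4, 0, 0, 0, 0], [-0.4, 0, 0, 0.012, 0], [-0.4, 0, 0.028, 0.012, 0], [-0.4, 0, 0.028, 0.012, 0], [-0.4, 0, 0.028, 0.012, 0], [-1, 0, 0.028, 0.012, 0], [-1, 0, 0.028, 0.012, 0], [-1, 0, 0.028, 0.012, 0], [-1, 0, 0.028, 0.012, 0], [-1, 0, 0.028, 0.012, 0]])

```text
time_s: 14.3
position: [0.6222, 0.2287, 0.0539]
tcp_rot: [[-0.008, 1.0, -0.001], [1.0, 0.008, -0.0], [-0.0, -0.001, -1.0]]
force: [0.9, -0.4, -1.3]
opening: 0.18
grasp_force: 30.0
```

Request:
step_arm(targets=[[-1, 0, 0, 0.1, 0], [-1, 0, 0, 0.3, 0], [-1, 0, 0, 0.5, 0], [-1, 0, 0, 0.6, 0], [-1, 0.01, -0.2, 0.65, -0.0434], [-1, 0.01, -0.4, 0.65, -0.09], [-1, 0.02, -0.6, 0.65, -0.13], [-1, 0.02, -0.8, 0.65, -0.17], [-1, 0.02, -0.96, 0.65, -0.2], [-1, 0.02, -0.96, 0.65, -0.2]])

```text
time_s: 15.3
position: [0.6274, -0.0173, 0.2163]
tcp_rot: [[0.587, 0.809, -0.001], [0.809, -0.587, -0.003], [-0.003, 0.001, -1.0]]
force: [0.1, 0.6, -3.7]
opening: 0.18
grasp_force: 30.0
```

Request:
step_arm(targets=[[-1, 0.01, -0.2, 0, -0.04], [-1, 0.01, -0.4, 0, -0.08], [-1, 0.02, -0.6, 0, -0.12], [-1, 0.023, -0.8, 0, -0.147], [-1, 0.023, -0.961, 0, -0.147], [-1, 0.023, -0.961, 0, -0.147], [-1, 0.023, -0.961, 0, -0.147]])

```text
time_s: 16.0
position: [0.6326, -0.2516, 0.2157]
tcp_rot: [[0.884, 0.468, -0.002], [0.468, -0.884, 0.002], [-0.001, -0.003, -1.0]]
force: [-0.7, -0.4, -2.7]
opening: 0.184
grasp_force: 30.0
```

```bash
python3 - <<'E'
from h import *
t=snap("top"); s=snap("side"); q=read_state(); print(q["position"],q["time_s"],q["opening"],q["tcp_rot"].round(3).tolist(),q["joint_positions"].round(0))
a=crop(t,165,120,400,225,3.3)[:,:790]; b=crop(s,250,70,400,240,1.6)
c=crop(s,255,60,375,180,2.2,False)
w=np.zeros((max(b.shape[0],c.shape[0]),a.shape[1],3),np.uint8); w[:b.shape[0],:b.shape[1]]=b; w[:c.shape[0],300:300+c.shape[1]]=c
cv2.imwrite("pics/z7.png",np.vstack([a,w])[:600])
E
```

```text
[ 0.63290058 -0.24955898  0.21609569] 16.1 0.17850640620401242 [[0.882, 0.471, -0.002], [0.471, -0.882, 0.002], [-0.001, -0.003, -1.0]] [-31.  36.  74.   0.  70.  31.]
```

View pics/z7.png

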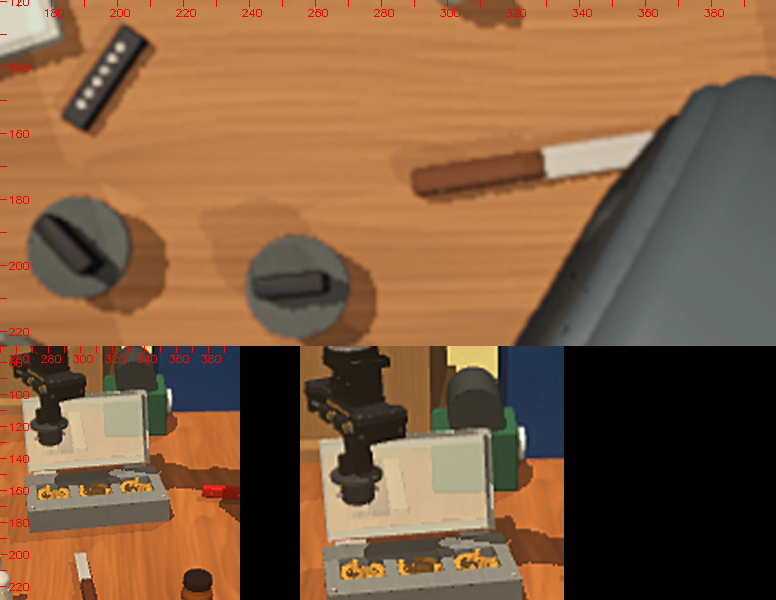

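Plug A is held upright and the other two plugs haven't moved. I'm lowering over port 2.

Request:
step_arm(targets=[[-1, 0.008, -0.006, -0.15, 0], [-1, 0.008, -0.006, -0.3, 0], [-1, 0.008, -0.006, -0.4, 0], [-1, 0.008, -0.006, -0.428, 0], [-1, 0.008, -0.006, -0.428, 0], [-1, 0.008, -0.006, -0.428, 0]])

```text
time_s: 16.7
position: [0.6368, -0.2526, 0.1114]
tcp_rot: [[0.882, 0.471, 0.002], [0.471, -0.882, -0.001], [0.002, 0.002, -1.0]]
force: [0.4, -0.2, -1.7]
opening: 0.18
grasp_force: 30.0
```

Request:
step_arm(targets=[[-1, 0, 0, 0, 0], [-1, 0, 0, 0, 0]])

```text
time_s: 16.9
position: [0.6365, -0.2534, 0.1117]
tcp_rot: [[0.883, 0.47, 0.003], [0.47, -0.883, -0.002], [0.002, 0.003, -1.0]]
force: [0.6, 0.0, -2.6]
opening: 0.18
grasp_force: 30.0
```

Request:
step_arm(targets=[[-1, -0.006, 0.008, -0.02, 0], [-1, -0.006, 0.008, -0.04, 0], [-1, -0.006, 0.008, -0.06, 0], [-1, -0.006, 0.008, -0.08, 0], [-1, -0.006, 0.008, -0.092, 0], [-1, -0.006, 0.008, -0.092, 0]])

```text
time_s: 17.5
position: [0.6337, -0.2509, 0.0861]
tcp_rot: [[0.883, 0.469, -0.001], [0.469, -0.883, 0.001], [-0.001, -0.001, -1.0]]
force: [-0.6, 0.6, -2.8]
opening: 0.181
grasp_force: 30.0
```

Request:
step_arm(targets=[[-0.52, 0, 0, 0, 0], [-0.52, 0, 0, 0, 0], [-0.52, 0, 0, 0, 0], [-0.52, 0, 0, 0, 0.04], [-0.52, 0, 0, 0, 0.08], [-0.52, 0, 0, 0, 0.12], [-0.52, 0, 0, 0, 0.16], [-0.52, 0, 0, 0, 0.2], [-0.52, 0, 0, 0, 0.2]])

```text
time_s: 18.4
position: [0.6344, -0.2512, 0.0874]
tcp_rot: [[0.439, 0.899, 0.001], [0.899, -0.439, -0.001], [-0.0, 0.001, -1.0]]
force: [0.2, -0.7, -0.1]
opening: 0.24
grasp_force: 0.1
```

```bash
cat > st.py <<'E'
from h import *
q=read_state(); print(q["time_s"],q["position"].round(4),"F",q["force"].round(1),"M",q["moment"].round(2),"op",round(q["opening"]*87,1),"yaw",np.degrees(np.arctan2(q["tcp_rot"][1,1],q["tcp_rot"][0,1])).round(1),"J6",q["joint_positions"][5].round(0))
E
python3 st.py
```

```text
18.4 [ 0.6344 -0.2512  0.0874] F [ 0.2 -0.7 -0.1] M [-0.04 -0.06 -0.03] op 20.9 yaw -26.0 J6 -5.0
```

Request:
step_arm(targets=[[-0.52, 0, 0, 0, 0.04], [-0.52, 0, 0, 0, 0.08], [-0.52, 0, 0, 0, 0.12], [-0.52, 0, 0, 0, 0.14], [-0.52, 0, 0, 0, 0.14]])

```text
time_s: 18.9
position: [0.6341, -0.251, 0.0871]
tcp_rot: [[0.016, 1.0, 0.0], [1.0, -0.016, -0.0], [-0.0, 0.0, -1.0]]
force: [-0.9, 0.1, -0.5]
opening: 0.241
grasp_force: 0.0
```

```bash
python3 st.py
```

```text
18.9 [ 0.6341 -0.251   0.0871] F [-0.9  0.1 -0.5] M [ 0.01 -0.07 -0.06] op 21.0 yaw -0.9 J6 -30.0
```

Request:
step_arm(targets=[[-0.52, 0, 0, 0, 0.03], [-0.52, 0, 0, 0, 0.06], [-0.52, 0, 0, 0, 0.06]])

```text
time_s: 19.2
position: [0.6347, -0.2513, 0.0875]
tcp_rot: [[-0.17, 0.985, 0.002], [0.985, 0.17, -0.001], [-0.001, 0.002, -1.0]]
force: [0.0, -0.6, 2.1]
opening: 0.24
grasp_force: 1.4
```

```bash
python3 st.py
```

```text
19.2 [ 0.6347 -0.2513  0.0875] F [ 0.  -0.6  2.1] M [ 0.05 -0.22 -0.04] op 20.9 yaw 9.8 J6 -41.0
```

Request:
step_arm(targets=[[-0.52, 0, 0, 0, 0.03], [-0.52, 0, 0, 0, 0.06], [-0.52, 0, 0, 0, 0.06]])

```text
time_s: 19.5
position: [0.6351, -0.2515, 0.0881]
tcp_rot: [[-0.351, 0.936, 0.003], [0.936, 0.351, -0.001], [-0.002, 0.002, -1.0]]
force: [1.5, -0.2, 4.8]
opening: 0.241
grasp_force: 3.2
```

```bash
python3 st.py
```

```text
19.5 [ 0.6351 -0.2515  0.0881] F [ 1.5 -0.2  4.8] M [ 0.03 -0.27 -0.15] op 21.0 yaw 20.6 J6 -52.0
```

```bash
python3 - <<'E'
from h import *
s=snap("side")
cv2.imwrite("pics/z8.png",crop(s,255,105,355,180,7.8))
for z in(.0755,.0655): print(proj(s,[[.635,-.251,z+.031]]),proj(s,[[.635,-.251,z]]))
E
```

```text
[[282.60743045 143.9855705 ]] [[283.14008635 152.38064476]]
[[282.78028101 146.71279878]] [[283.30991821 155.05165986]]
```

View pics/z8.png

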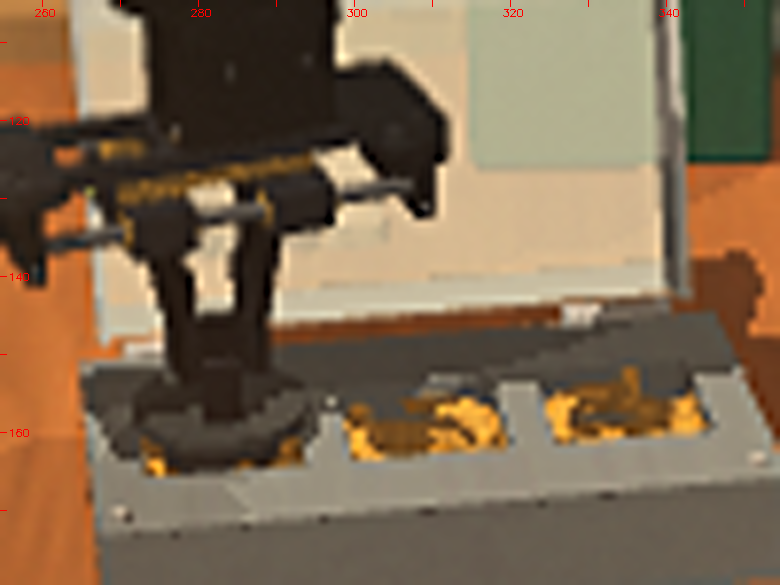

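Plug A has dropped into the thread start: its flange sits at row 156 (156 predicted for dropped, 153.5 for on the rim), and the stall matches the tooth I read from the image. Now I run it in clockwise.

Request:
step_arm(targets=[[-0.52, 0, 0, 0, -0.04], [-0.52, 0, 0, -0.02, -0.08], [-0.52, 0, 0, -0.035, -0.12], [-0.52, 0, 0, -0.035, -0.16], [-0.52, 0, 0, -0.035, -0.2], [-0.52, 0, 0, -0.035, -0.24], [-0.52, 0, 0, -0.04, -0.28], [-0.52, 0, 0, -0.045, -0.32], [-0.52, 0, 0, -0.05, -0.36], [-0.52, 0, 0, -0.055, -0.4], [-0.52, 0, 0, -0.06, -0.44], [-0.52, 0, 0, -0.06, -0.48], [-0.52, 0, 0, -0.06, -0.52], [-0.52, 0, 0, -0.06, -0.52]])

```text
time_s: 20.95
position: [0.6346, -0.2507, 0.0721]
tcp_rot: [[0.956, 0.293, 0.001], [0.293, -0.956, -0.0], [0.001, 0.001, -1.0]]
force: [1.7, 0.2, 1.0]
opening: 0.241
grasp_force: 0.7
```

```bash
python3 st.py
```

```text
20.95 [ 0.6346 -0.2507  0.0721] F [1.7 0.2 1. ] M [ 0.03 -0.17  0.02] op 21.0 yaw -72.9 J6 42.0
```

Request:
step_arm(targets=[[-0.52, 0, 0, 0, -0.03], [-0.52, 0, 0, 0, -0.06], [-0.52, 0, 0, 0, -0.09], [-0.52, 0, 0, 0, -0.09]])

```text
time_s: 21.35
position: [0.6335, -0.2505, 0.071]
tcp_rot: [[1.0, 0.018, -0.001], [0.018, -1.0, 0.001], [-0.001, -0.001, -1.0]]
force: [0.7, -0.6, -0.5]
opening: 0.243
grasp_force: 0.5
```

```bash
python3 st.py
```

```text
21.35 [ 0.6335 -0.2505  0.071 ] F [ 0.7 -0.6 -0.5] M [ 0.11 -0.11  0.02] op 21.1 yaw -89.0 J6 58.0
```

Request:
step_arm(targets=[[-0.52, 0, 0, 0, -0.03], [-0.52, 0, 0, 0, -0.06], [-0.52, 0, 0, 0, -0.06]])

```text
time_s: 21.65
position: [0.6331, -0.2506, 0.0709]
tcp_rot: [[0.986, -0.168, -0.002], [-0.168, -0.986, 0.001], [-0.002, -0.001, -1.0]]
force: [-0.7, 0.4, -0.8]
opening: 0.241
grasp_force: 0.3
```

```bash
python3 st.py
```

```text
21.65 [ 0.6331 -0.2506  0.0709] F [-0.7  0.4 -0.8] M [0.08 0.   0.01] op 21.0 yaw -99.7 J6 69.0
```

Request:
step_arm(targets=[[-0.52, 0, 0, 0, -0.03], [-0.52, 0, 0, 0, -0.06], [-0.52, 0, 0, 0, -0.06]])

```text
time_s: 21.95
position: [0.633, -0.2506, 0.0711]
tcp_rot: [[0.937, -0.349, -0.002], [-0.349, -0.937, 0.001], [-0.003, -0.0, -1.0]]
force: [0.3, 0.1, -1.3]
opening: 0.236
grasp_force: 0.4
```

```bash
python3 st.py
```

```text
21.95 [ 0.633  -0.2506  0.0711] F [ 0.3  0.1 -1.3] M [0.16 0.07 0.05] op 20.5 yaw -110.4 J6 79.0
```

Request:
step_arm(targets=[[-0.52, 0, 0, 0, -0.02], [-0.52, 0, 0, 0, -0.04], [-0.52, 0, 0, 0, -0.04]])

```text
time_s: 22.25
position: [0.6331, -0.2501, 0.0712]
tcp_rot: [[0.886, -0.463, -0.002], [-0.463, -0.886, 0.002], [-0.003, -0.001, -1.0]]
force: [0.1, 2.3, -1.6]
opening: 0.243
grasp_force: 1.4
```

```bash
python3 st.py
```

```text
22.25 [ 0.6331 -0.2501  0.0712] F [ 0.1  2.3 -1.6] M [ 0.52  0.02 -0.01] op 21.2 yaw -117.6 J6 87.0
```

```bash
cat > prof.py <<'E'
from h import *
import sys
x,y=float(sys.argv[1]),float(sys.argv[2])
s=snap("side")
for nm,zf in(("rim",.032),("drop",.022),("home",.0145)):
    # flange ring bottom-front, and left/right extremes mid height
    print(nm,"frontbottom",proj(s,[[x,y+.038,zf+.0355]]).round(1),"fronttop",proj(s,[[x,y+.038,zf+.0435]]).round(1),"L/R",proj(s,[[x+.038,y,zf+.0395],[x-.038,y,zf+.0395]]).round(1).tolist())
g=cv2.cvtColor(s["color"],cv2.COLOR_RGB2GRAY).astype(int)
c=int(round(proj(s,[[x,y+.038,.06]])[0,0]))
print("cols",c-1,c,c+1); 
for r in range(146,172): print(r,g[r,c-6],g[r,c],g[r,c+6],s["color"][r,c])
E
python3 prof.py .635 -.251
```

```text
rim frontbottom [[282.6 159.8]] fronttop [[282.5 157.7]] L/R [[271.9, 153.7], [294.6, 153.2]]
drop frontbottom [[282.8 162.5]] fronttop [[282.6 160.4]] L/R [[272.1, 156.3], [294.7, 155.9]]
home frontbottom [[282.9 164.6]] fronttop [[282.8 162.4]] L/R [[272.2, 158.3], [294.8, 157.9]]
cols 282 283 284
146 32 34 71 [43 31 22]
147 33 33 45 [42 31 21]
148 34 33 63 [42 30 21]
149 34 32 38 [41 29 20]
150 33 32 30 [42 29 20]
151 33 32 30 [42 29 20]
152 33 31 30 [41 28 19]
153 34 32 30 [42 29 20]
154 32 32 30 [42 30 20]
155 33 31 32 [41 28 19]
156 34 34 31 [44 31 22]
157 33 32 32 [42 29 19]
158 45 31 32 [41 28 19]
159 45 33 49 [43 30 21]
160 44 43 50 [53 41 31]
161 44 43 49 [52 41 32]
162 47 48 42 [57 46 37]
163 44 47 38 [56 45 36]
164 40 44 55 [52 42 32]
165 68 54 82 [62 52 42]
166 54 63 77 [71 61 51]
167 129 74 68 [82 73 61]
168 130 157 152 [165 157 136]
169 149 154 150 [162 154 133]
170 150 150 150 [158 150 130]
171 153 155 137 [164 155 134]
```

Request:
step_arm(targets=[[-0.52, 0, 0, 0, -0.02], [-0.52, 0, 0, 0, -0.04], [-0.52, 0, 0, 0, -0.04]])

```text
time_s: 22.6
position: [0.6334, -0.25, 0.0715]
tcp_rot: [[0.821, -0.571, -0.001], [-0.571, -0.821, 0.002], [-0.002, -0.001, -1.0]]
force: [-0.4, 3.2, -0.5]
opening: 0.234
grasp_force: 2.0
```

```bash
python3 st.py
```

```text
22.6 [ 0.6334 -0.25    0.0715] F [-0.4  3.2 -0.5] M [0.66 0.08 0.05] op 20.4 yaw -124.8 J6 94.0
```

Request:
step_arm(targets=[[-0.52, 0, 0, 0, -0.02], [-0.52, 0, 0, 0, -0.04], [-0.52, 0, 0, 0, -0.04]])

```text
time_s: 22.9
position: [0.6334, -0.2498, 0.0715]
tcp_rot: [[0.743, -0.669, -0.002], [-0.669, -0.743, 0.002], [-0.003, -0.0, -1.0]]
force: [-0.1, 4.1, -1.0]
opening: 0.238
grasp_force: 2.7
```

```bash
python3 st.py; python3 prof.py .635 -.251 | tail -12
```

```text
22.9 [ 0.6334 -0.2498  0.0715] F [-0.1  4.1 -1. ] M [0.93 0.1  0.12] op 20.7 yaw -132.0 J6 101.0
160 44 44 40 [52 42 31]
161 43 43 68 [52 41 31]
162 46 44 49 [53 42 33]
163 44 46 33 [55 44 35]
164 38 42 43 [51 40 32]
165 71 49 152 [56 47 37]
166 64 52 149 [60 50 41]
167 54 131 146 [139 130 112]
168 133 151 145 [159 151 130]
169 133 150 147 [158 149 130]
170 129 150 149 [158 150 129]
171 154 155 138 [163 155 133]
```

Request:
step_arm(targets=[[-0.52, 0, 0, 0, -0.02], [-0.52, 0, 0, 0, -0.04], [-0.52, 0, 0, 0, -0.04]])

```text
time_s: 23.25
position: [0.6332, -0.2493, 0.0712]
tcp_rot: [[0.653, -0.758, -0.002], [-0.758, -0.653, 0.003], [-0.004, -0.0, -1.0]]
force: [0.5, 6.4, -1.4]
opening: 0.239
grasp_force: 3.9
```

```bash
python3 st.py; python3 - <<'E'
from h import *
s=load("side"); t=snap("top")
cv2.imwrite("pics/z9.png",np.hstack([crop(s,260,130,360,185,7.8)]))
E
```

```text
23.25 [ 0.6332 -0.2493  0.0712] F [ 0.5  6.4 -1.4] M [1.12 0.06 0.15] op 20.8 yaw -139.3 J6 108.0
```

View pics/z9.png

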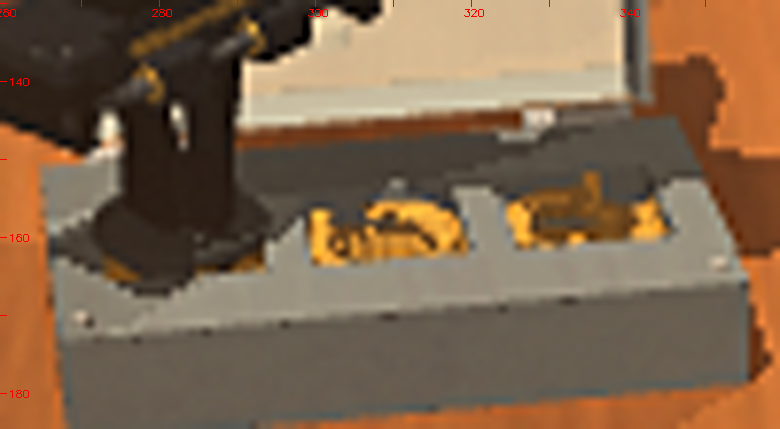

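Plug A is seated: the flange covers the recess and the turning force is rising. I release it and go for plug C.

Request:
step_arm(targets=[[-0.3, 0, 0, 0, 0.04], [-0.1, 0, 0, 0, 0.04], [0, 0, 0, 0, 0.04], [0, 0, 0, 0.04, 0.04], [0, 0, 0, 0.14, 0.08], [0, 0, 0, 0.3, 0.12], [0, 0, 0, 0.45, 0.16], [0, 0, 0, 0.54, 0.2], [0, 0, 0, 0.54, 0.24]])

```text
time_s: 24.2
position: [0.6367, -0.253, 0.2133]
tcp_rot: [[0.995, -0.104, 0.01], [-0.104, -0.995, -0.006], [0.01, 0.005, -1.0]]
force: [0.8, 0.2, -0.8]
opening: 0.5
grasp_force: 0.0
```

Request:
step_arm(targets=[[0, -0.06, 0.18, 0, 0.045], [0, -0.13, 0.37, 0, 0.09], [0, -0.19, 0.55, 0, 0.135], [0, -0.26, 0.74, 0, 0.18], [0, -0.324, 0.926, 0, 0.225], [0, -0.324, 0.926, 0, 0.27]])

```text
time_s: 24.8
position: [0.5494, -0.014, 0.2076]
tcp_rot: [[0.731, 0.682, -0.003], [0.682, -0.731, 0.002], [-0.001, -0.004, -1.0]]
force: [0.1, 0.3, -0.5]
opening: 0.502
grasp_force: 0.0
```

Request:
step_arm(targets=[[0, -0.06, 0.18, 0, 0.045], [0, -0.13, 0.37, 0, 0.09], [0, -0.19, 0.55, 0, 0.135], [0, -0.26, 0.74, 0, 0.18], [0, -0.324, 0.926, 0, 0.225], [0, -0.324, 0.926, 0, 0.27], [0, -0.324, 0.926, 0, 0.29], [0, -0.324, 0.926, -0.2, 0.29], [0, -0.324, 0.926, -0.35, 0.29], [0, -0.324, 0.926, -0.35, 0.29], [0, -0.324, 0.926, -0.35, 0.29], [0, -0.324, 0.926, -0.35, 0.29]])

```text
time_s: 26.0
position: [0.4738, 0.2123, 0.1214]
tcp_rot: [[-0.08, 0.997, 0.004], [0.997, 0.08, 0.001], [0.0, 0.004, -1.0]]
force: [-0.2, 0.9, 0.2]
opening: 0.505
grasp_force: 0.0
```

```bash
python3 st.py; python3 - <<'E'
from h import *
t=snap("top"); s=snap("side")
a=crop(t,165,100,365,250,3.9); cv2.imwrite("pics/z10.png",a)
E
```

```text
26.0 [0.4738 0.2123 0.1214] F [-0.2  0.9  0.2] M [-0.06 -0.15  0.02] op 44.0 yaw 4.6 J6 7.0
```

Request:
step_arm(targets=[[0, -0.01, 0.007, -0.1, 0], [0, -0.01, 0.007, -0.2, 0], [0, -0.01, 0.007, -0.25, 0], [0, -0.01, 0.007, -0.265, 0], [0, -0.01, 0.007, -0.265, 0], [-1, -0.01, 0.007, -0.265, 0], [-1, -0.01, 0.007, -0.265, 0], [-1, -0.01, 0.007, -0.265, 0], [-1, -0.01, 0.007, -0.265, 0], [-1, -0.01, 0.007, -0.265, 0], [-1, -0.01, 0.007, -0.265, 0], [-1, -0.01, 0.007, -0.265, 0], [-1, -0.01, 0.007, -0.265, 0], [-1, -0.01, 0.007, -0.265, 0]])

```text
time_s: 27.5
position: [0.4702, 0.2139, 0.0534]
tcp_rot: [[-0.08, 0.997, 0.002], [0.997, 0.08, 0.0], [0.0, 0.002, -1.0]]
force: [2.5, -0.9, 3.9]
opening: 0.178
grasp_force: 29.9
```

```bash
python3 st.py
```

```text
27.5 [0.4702 0.2139 0.0534] F [ 2.5 -0.9  3.9] M [-0.17 -0.39  0.04] op 15.5 yaw 4.6 J6 7.0
```

Request:
step_arm(targets=[[-1, 0, 0, 0.1, 0], [-1, 0, 0, 0.3, 0], [-1, 0, 0, 0.5, 0], [-1, 0, 0, 0.6, 0], [-1, 0, -0.2, 0.65, -0.045], [-1, 0, -0.4, 0.65, -0.09], [-1, 0, -0.6, 0.65, -0.135], [-1, 0, -0.8, 0.65, -0.18], [-1, 0, -0.976, 0.65, -0.225], [-1, 0, -0.976, 0.65, -0.26]])

```text
time_s: 28.5
position: [0.469, -0.0352, 0.2148]
tcp_rot: [[0.68, 0.733, -0.002], [0.733, -0.68, -0.001], [-0.002, -0.0, -1.0]]
force: [0.4, 2.4, -1.8]
opening: 0.18
grasp_force: 30.0
```

Request:
step_arm(targets=[[-1, 0, -0.2, 0, -0.045], [-1, -0.01, -0.4, 0, -0.09], [-1, -0.02, -0.6, 0, -0.135], [-1, -0.038, -0.8, 0, -0.18], [-1, -0.038, -0.976, 0, -0.225], [-1, -0.038, -0.976, 0, -0.266], [-1, -0.038, -0.976, -0.2, -0.266], [-1, -0.038, -0.976, -0.35, -0.266], [-1, -0.038, -0.976, -0.43, -0.266], [-1, -0.038, -0.976, -0.43, -0.266], [-1, -0.038, -0.976, -0.43, -0.266], [-1, -0.038, -0.976, -0.43, -0.266]])

```text
time_s: 29.7
position: [0.4606, -0.2746, 0.109]
tcp_rot: [[1.0, -0.001, 0.001], [-0.001, -1.0, -0.001], [0.001, 0.001, -1.0]]
force: [-0.2, -0.2, -3.0]
opening: 0.18
grasp_force: 30.0
```

```bash
python3 st.py; python3 - <<'E'
from h import *
t=snap("top"); s=snap("side")
q=read_state()["position"]
cv2.imwrite("pics/z11.png",np.vstack([crop(t,165,130,365,222,3),crop(s,250,100,400,190,4)])[:600])
E
```

```text
29.7 [ 0.4606 -0.2746  0.109 ] F [-0.2 -0.2 -3. ] M [ 0.03 -0.01 -0.04] op 15.7 yaw -90.1 J6 47.0
```

View pics/z11.png

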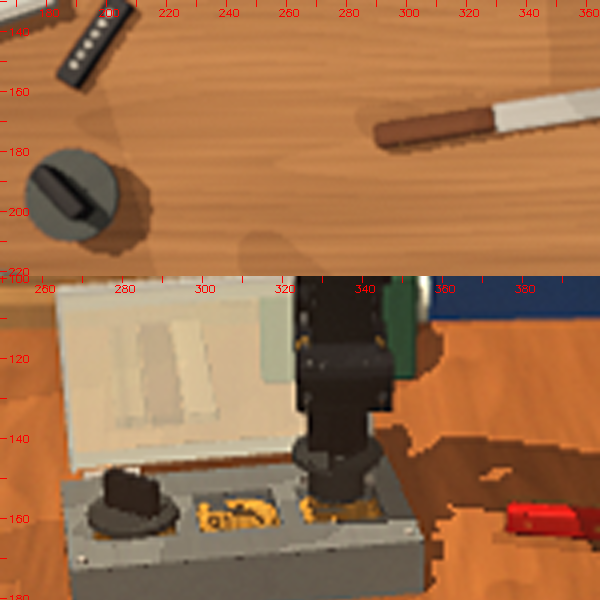

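Plug A's flange edges are at rows 158.8 and 158.5 (158.3 and 157.9 predicted for home), so it is home. Plug C is over port 0 and plug B hasn't moved. Lowering C.

Request:
step_arm(targets=[[-1, 0, 0, -0.03, 0], [-1, 0, 0, -0.06, 0], [-1, 0, 0, -0.08, 0], [-1, 0, 0, -0.09, 0], [-1, 0, 0, -0.09, 0], [-1, 0, 0, -0.09, 0]])

```text
time_s: 30.4
position: [0.4581, -0.2733, 0.0852]
tcp_rot: [[1.0, -0.001, -0.004], [-0.001, -1.0, 0.002], [-0.004, -0.002, -1.0]]
force: [-5.6, -0.5, 2.3]
opening: 0.179
grasp_force: 31.2
```

Request:
step_arm(targets=[[-0.52, 0, 0, 0, 0], [-0.52, 0, 0, 0, 0], [-0.52, 0, 0, 0, 0], [-0.52, 0, 0, 0, 0.04], [-0.52, 0, 0, 0, 0.08], [-0.52, 0, 0, 0, 0.12], [-0.52, 0, 0, 0, 0.16], [-0.52, 0, 0, 0, 0.2], [-0.52, 0, 0, 0, 0.2]])

```text
time_s: 31.3
position: [0.4606, -0.2746, 0.0856]
tcp_rot: [[0.81, 0.586, 0.001], [0.586, -0.81, -0.001], [0.001, 0.001, -1.0]]
force: [-0.2, -0.3, 0.5]
opening: 0.24
grasp_force: 0.0
```

```bash
python3 st.py
```

```text
31.3 [ 0.4606 -0.2746  0.0856] F [-0.2 -0.3  0.5] M [-0.02 -0.   -0.08] op 20.9 yaw -54.1 J6 11.0
```

Request:
step_arm(targets=[[-0.52, 0, 0, 0, 0.04], [-0.52, 0, 0, 0, 0.08], [-0.52, 0, 0, 0, 0.12], [-0.52, 0, 0, 0, 0.14], [-0.52, 0, 0, 0, 0.14]])

```text
time_s: 31.8
position: [0.4604, -0.2744, 0.0856]
tcp_rot: [[0.485, 0.874, 0.001], [0.874, -0.485, -0.0], [0.0, 0.001, -1.0]]
force: [0.3, 0.2, -0.7]
opening: 0.241
grasp_force: 0.5
```

```bash
python3 st.py
```

```text
31.8 [ 0.4604 -0.2744  0.0856] F [ 0.3  0.2 -0.7] M [ 0.01 -0.06 -0.  ] op 21.0 yaw -29.0 J6 -14.0
```

Request:
step_arm(targets=[[-0.52, 0, 0, 0, 0.03], [-0.52, 0, 0, 0, 0.06], [-0.52, 0, 0, 0, 0.06]])

```text
time_s: 32.1
position: [0.4606, -0.2747, 0.0861]
tcp_rot: [[0.314, 0.95, 0.001], [0.95, -0.314, -0.001], [-0.001, 0.002, -1.0]]
force: [-0.2, -0.9, 3.1]
opening: 0.244
grasp_force: 2.2
```

```bash
python3 st.py; python3 prof.py .4606 -.274
```

```text
32.1 [ 0.4606 -0.2747  0.0861] F [-0.2 -0.9  3.1] M [ 0.01 -0.04 -0.07] op 21.2 yaw -18.3 J6 -25.0
rim frontbottom [[335.6 155.7]] fronttop [[335.6 153.5]] L/R [[323.9, 149.6], [346.4, 149.2]]
drop frontbottom [[335.6 158.3]] fronttop [[335.6 156.2]] L/R [[324.0, 152.3], [346.3, 151.9]]
home frontbottom [[335.6 160.3]] fronttop [[335.6 158.2]] L/R [[324.0, 154.2], [346.3, 153.9]]
cols 335 336 337
146 40 30 86 [39 28 21]
147 33 29 87 [39 26 20]
148 31 29 77 [39 26 19]
149 33 31 48 [40 28 21]
150 33 31 44 [40 28 21]
151 33 27 44 [37 24 18]
152 31 31 77 [40 28 22]
153 29 70 78 [77 68 58]
154 54 69 77 [76 67 57]
155 70 66 80 [75 64 55]
156 73 78 40 [85 77 64]
157 55 64 39 [71 63 53]
158 51 54 80 [62 52 43]
159 42 39 103 [48 37 30]
160 34 28 123 [35 26 18]
161 71 131 148 [140 129 114]
162 129 127 144 [135 126 110]
163 148 144 143 [151 144 125]
164 145 144 143 [154 143 126]
165 144 145 144 [155 144 127]
166 147 151 151 [159 151 131]
167 129 122 106 [130 122 105]
168 100 91 91 [99 90 78]
169 92 92 93 [100  90  77]
170 93 94 93 [102  92  79]
171 94 94 93 [102  92  79]
```

Plug C has dropped too, by the same signature: flange front edge at row 156.5 and the upward stall force. Running it in.

Request:
step_arm(targets=[[-0.52, 0, 0, 0, -0.04], [-0.52, 0, 0, -0.02, -0.08], [-0.52, 0, 0, -0.03, -0.12], [-0.52, 0, 0, -0.03, -0.16], [-0.52, 0, 0, -0.03, -0.2], [-0.52, 0, 0, -0.035, -0.24], [-0.52, 0, 0, -0.04, -0.28], [-0.52, 0, 0, -0.045, -0.32], [-0.52, 0, 0, -0.05, -0.36], [-0.52, 0, 0, -0.055, -0.4], [-0.52, 0, 0, -0.055, -0.44], [-0.52, 0, 0, -0.055, -0.48], [-0.52, 0, 0, -0.055, -0.52], [-0.52, 0, 0, -0.055, -0.56], [-0.52, 0, 0, -0.055, -0.56]])

```text
time_s: 33.65
position: [0.4599, -0.274, 0.0715]
tcp_rot: [[0.874, -0.485, -0.0], [-0.485, -0.874, 0.0], [-0.0, -0.0, -1.0]]
force: [0.3, 0.1, -1.0]
opening: 0.249
grasp_force: 0.1
```

```bash
python3 st.py
```

```text
33.65 [ 0.4599 -0.274   0.0715] F [ 0.3  0.1 -1. ] M [ 0.12 -0.06 -0.03] op 21.6 yaw -119.0 J6 76.0
```

Request:
step_arm(targets=[[-0.52, 0, 0, 0, -0.03], [-0.52, 0, 0, 0, -0.06], [-0.52, 0, 0, 0, -0.06]])

```text
time_s: 33.95
position: [0.4598, -0.274, 0.0715]
tcp_rot: [[0.77, -0.638, -0.001], [-0.638, -0.77, 0.001], [-0.001, -0.0, -1.0]]
force: [0.1, 0.8, -0.1]
opening: 0.243
grasp_force: 0.2
```

```bash
python3 st.py
```

```text
33.95 [ 0.4598 -0.274   0.0715] F [ 0.1  0.8 -0.1] M [ 0.15 -0.02  0.02] op 21.1 yaw -129.6 J6 87.0
```

Request:
step_arm(targets=[[-0.52, 0, 0, 0, -0.03], [-0.52, 0, 0, 0, -0.06], [-0.52, 0, 0, 0, -0.06]])

```text
time_s: 34.25
position: [0.4599, -0.274, 0.0716]
tcp_rot: [[0.638, -0.77, -0.0], [-0.77, -0.638, 0.0], [-0.001, 0.0, -1.0]]
force: [1.1, 0.0, -0.6]
opening: 0.24
grasp_force: 0.3
```

```bash
python3 st.py
```

```text
34.25 [ 0.4599 -0.274   0.0716] F [ 1.1  0.  -0.6] M [ 0.24 -0.01 -0.03] op 20.9 yaw -140.3 J6 98.0
```

Request:
step_arm(targets=[[-0.52, 0, 0, 0, -0.03], [-0.52, 0, 0, 0, -0.06], [-0.52, 0, 0, 0, -0.06]])

```text
time_s: 34.55
position: [0.4599, -0.2738, 0.0716]
tcp_rot: [[0.483, -0.875, -0.0], [-0.875, -0.483, 0.001], [-0.001, -0.0, -1.0]]
force: [1.5, 1.9, -1.5]
opening: 0.238
grasp_force: 0.8
```

```bash
python3 st.py; python3 prof.py .4606 -.274|tail -20
```

```text
34.55 [ 0.4599 -0.2738  0.0716] F [ 1.5  1.9 -1.5] M [ 0.34 -0.11  0.06] op 20.7 yaw -151.1 J6 108.0
152 28 30 45 [39 27 21]
153 30 30 47 [39 28 20]
154 42 29 43 [39 26 20]
155 41 31 76 [40 28 21]
156 38 37 78 [45 35 27]
157 69 67 64 [74 66 57]
158 65 69 38 [75 68 58]
159 56 52 50 [59 50 41]
160 33 33 111 [41 31 24]
161 73 130 151 [140 129 113]
162 131 130 128 [138 130 113]
163 129 127 124 [134 126 110]
164 128 128 124 [137 126 111]
165 127 128 125 [138 126 111]
166 128 131 151 [139 131 113]
167 131 124 106 [132 123 107]
168 103 93 91 [101  92  78]
169 92 94 93 [102  92  79]
170 93 93 94 [101  92  78]
171 93 94 93 [102  92  79]
```

Request:
step_arm(targets=[[-0.52, 0, 0, 0, -0.03], [-0.52, 0, 0, 0, -0.05], [-0.52, 0, 0, 0, -0.05]])

```text
time_s: 34.9
position: [0.4601, -0.2738, 0.0718]
tcp_rot: [[0.34, -0.94, 0.0], [-0.94, -0.34, 0.001], [-0.001, -0.0, -1.0]]
force: [1.3, 3.2, 0.1]
opening: 0.241
grasp_force: 1.7
```

```bash
python3 st.py
```

```text
34.9 [ 0.4601 -0.2738  0.0718] F [1.3 3.2 0.1] M [ 0.51 -0.28  0.13] op 21.0 yaw -160.1 J6 117.0
```

Request:
step_arm(targets=[[-0.52, 0, 0, 0, -0.03], [-0.52, 0, 0, 0, -0.05], [-0.52, 0, 0, 0, -0.05]])

```text
time_s: 35.2
position: [0.46, -0.2736, 0.0717]
tcp_rot: [[0.189, -0.982, -0.0], [-0.982, -0.189, 0.001], [-0.001, -0.0, -1.0]]
force: [2.3, 3.0, -0.5]
opening: 0.24
grasp_force: 2.5
```

```bash
python3 st.py
```

```text
35.2 [ 0.46   -0.2736  0.0717] F [ 2.3  3.  -0.5] M [ 0.79 -0.39  0.03] op 20.9 yaw -169.1 J6 126.0
```

Request:
step_arm(targets=[[-0.3, 0, 0, 0, 0.04], [-0.1, 0, 0, 0, 0.04], [0, 0, 0, 0, 0.04], [0, 0, 0, 0.04, 0.04], [0, 0, 0, 0.14, 0.08], [0, 0, 0, 0.3, 0.12], [0, 0, 0, 0.45, 0.16], [0, 0, 0, 0.54, 0.2], [0, 0, 0, 0.54, 0.24]])

```text
time_s: 36.1
position: [0.4619, -0.2761, 0.2116]
tcp_rot: [[0.811, -0.585, 0.007], [-0.585, -0.811, -0.007], [0.01, 0.001, -1.0]]
force: [0.5, -0.4, -0.0]
opening: 0.501
grasp_force: 0.0
```

```bash
python3 st.py; python3 - <<'E'
from h import *
from scipy.optimize import minimize
t=snap("top"); im=t["color"].astype(int)
r=im[...,0]-im[...,2]; m=(r<28); m[:,:]&=True
w=np.zeros_like(m); w[172:216,170:208]=1; m&=w
n,l,st,c=cv2.connectedComponentsWithStats(m.astype(np.uint8)); i=1+np.argmax(st[1:,4]); print(st[i],c[i])
C=atz(t,[c[i]],.0415)[0]; print("flange",C)
g=im.sum(2)/3; b=((l==i)&(g<48)).astype(np.uint8)
n,l2,st2,c2=cv2.connectedComponentsWithStats(b); j=1+np.argmax(st2[1:,4]); ys,xs=np.nonzero(l2==j)
P=atz(t,np.c_[xs,ys],.0745)[:,:2]; (cx,cy),wh,a=cv2.minAreaRect((P*1000).astype(np.float32)); print(len(P),cx,cy,wh,a)
v=np.linalg.svd(P-P.mean(0))[2][0]; print(P.mean(0),np.degrees(np.arctan2(v[1],v[0])))
E
```

```text
36.1 [ 0.4619 -0.2761  0.2116] F [ 0.5 -0.4 -0. ] M [ 0.02 -0.01  0.02] op 43.6 yaw -125.8 J6 83.0
[174 180  31  30 734] [188.71525886 194.69073569]
flange [0.50096586 0.3727497  0.0415    ]
185 496.6202087402344 361.3067321777344 (69.74332427978516, 22.68767547607422) 45.081634521484375
[0.495238   0.35858678] -130.1732756955519
```

Request:
step_arm(targets=[[0, 0.01, 0.2, 0, 0.045], [0, 0.02, 0.4, 0, 0.09], [0, 0.03, 0.6, 0, 0.135], [0, 0.056, 0.859, 0, 0.156], [0, 0.056, 0.859, 0, 0.156]])

```text
time_s: 36.65
position: [0.4724, -0.0552, 0.2068]
tcp_rot: [[0.991, -0.137, -0.002], [-0.137, -0.991, 0.002], [-0.002, -0.002, -1.0]]
force: [-0.5, -0.1, 0.1]
opening: 0.498
grasp_force: 0.0
```

Request:
step_arm(targets=[[0, 0.01, 0.2, 0, 0.045], [0, 0.02, 0.4, 0, 0.09], [0, 0.03, 0.6, 0, 0.135], [0, 0.056, 0.859, 0, 0.156], [0, 0.056, 0.859, 0, 0.156]])

```text
time_s: 37.15
position: [0.4875, 0.1593, 0.207]
tcp_rot: [[0.938, 0.346, 0.0], [0.346, -0.938, 0.001], [0.001, -0.001, -1.0]]
force: [-0.7, -1.0, -0.8]
opening: 0.502
grasp_force: 0.0
```

Request:
step_arm(targets=[[0, 0.01, 0.2, 0, 0.045], [0, 0.02, 0.4, 0, 0.09], [0, 0.03, 0.6, 0, 0.135], [0, 0.056, 0.859, 0, 0.156], [0, 0.056, 0.859, 0, 0.156], [0, 0.056, 0.859, -0.2, 0.156], [0, 0.056, 0.859, -0.36, 0.156], [0, 0.056, 0.859, -0.36, 0.156], [0, 0.056, 0.859, -0.36, 0.156]])

```text
time_s: 38.05
position: [0.5018, 0.3693, 0.1167]
tcp_rot: [[0.668, 0.744, -0.002], [0.744, -0.668, -0.001], [-0.002, -0.001, -1.0]]
force: [0.5, -0.2, 0.6]
opening: 0.501
grasp_force: 0.0
```

```bash
python3 st.py; python3 - <<'E'
from h import *
t=snap("top"); cv2.imwrite("pics/z12.png",crop(t,405,95,520,245,4))
E
```

```text
38.05 [0.5018 0.3693 0.1167] F [ 0.5 -0.2  0.6] M [ 0.03 -0.08  0.  ] op 43.6 yaw -41.9 J6 68.0
```

View pics/z12.png

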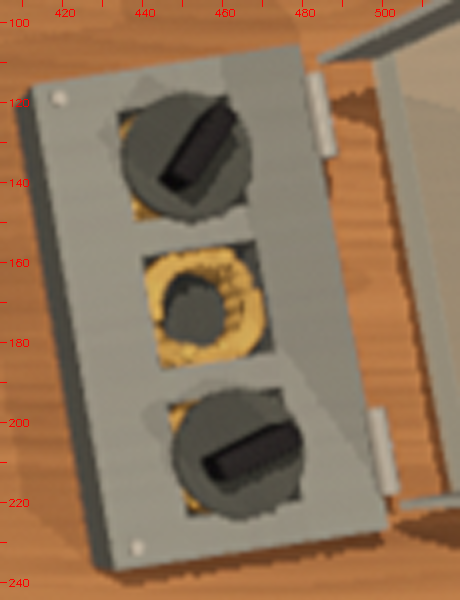

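Plugs A and C both sit flat over their recesses, at px (451,134) and (464,207). Grasping plug B.

Request:
step_arm(targets=[[0, 0, 0.007, -0.1, 0], [0, 0, 0.007, -0.18, 0], [0, 0, 0.007, -0.23, 0], [0, 0, 0.007, -0.246, 0], [0, 0, 0.007, -0.246, 0], [-1, 0, 0.007, -0.246, 0], [-1, 0, 0.007, -0.246, 0], [-1, 0, 0.007, -0.246, 0], [-1, 0, 0.007, -0.246, 0], [-1, 0, 0.007, -0.246, 0], [-1, 0, 0.007, -0.246, 0], [-1, 0, 0.007, -0.246, 0], [-1, 0, 0.007, -0.246, 0], [-1, 0, 0.007, -0.246, 0]])

```text
time_s: 39.5
position: [0.5017, 0.3718, 0.0554]
tcp_rot: [[0.667, 0.745, -0.001], [0.745, -0.667, -0.0], [-0.0, -0.0, -1.0]]
force: [-1.3, 0.4, 1.8]
opening: 0.18
grasp_force: 29.9
```

```bash
python3 st.py; python3 - <<'E'
from h import *
t=load("top"); m=np.load("man.npy"); 
for d,k in(((186,157),1),((238,454),-1)):
    px=np.array(d)/4+[404.5,94.5]; p=m[:2]+.088*k*np.array([np.cos(m[2]),np.sin(m[2])])
    print(px,[proj(t,[[*p,z]]).round(1).tolist() for z in(.0735,.0635,.056)])
E
```

```text
39.5 [0.5017 0.3718 0.0554] F [-1.3  0.4  1.8] M [0.06 0.34 0.04] op 15.6 yaw -41.8 J6 68.0
[451.   133.75] [[[453.8, 131.6]], [[452.3, 132.6]], [[451.2, 133.4]]]
[464. 208.] [[[467.0, 207.3]], [[465.4, 207.4]], [[464.2, 207.6]]]
```

Request:
step_arm(targets=[[-1, 0, 0, 0.1, 0], [-1, 0, 0, 0.3, 0], [-1, 0, 0, 0.5, 0], [-1, 0, 0, 0.6, 0], [-1, 0.01, -0.2, 0.65, -0.01], [-1, 0.02, -0.4, 0.65, -0.02], [-1, 0.04, -0.6, 0.65, -0.043], [-1, 0.061, -0.846, 0.65, -0.043], [-1, 0.061, -0.846, 0.65, -0.043]])

```text
time_s: 40.4
position: [0.5175, 0.1556, 0.2173]
tcp_rot: [[0.764, 0.645, -0.001], [0.645, -0.764, -0.002], [-0.002, 0.002, -1.0]]
force: [-0.3, 0.8, -2.1]
opening: 0.179
grasp_force: 29.9
```

Request:
step_arm(targets=[[-1, 0.01, -0.2, 0, -0.01], [-1, 0.02, -0.4, 0, -0.02], [-1, 0.04, -0.6, 0, -0.043], [-1, 0.061, -0.846, 0, -0.043], [-1, 0.061, -0.846, 0, -0.043]])

```text
time_s: 40.9
position: [0.5339, -0.0562, 0.2176]
tcp_rot: [[0.844, 0.536, 0.002], [0.536, -0.844, -0.003], [0.0, 0.003, -1.0]]
force: [-0.2, 0.4, -2.1]
opening: 0.18
grasp_force: 29.9
```

Request:
step_arm(targets=[[-1, 0.01, -0.2, 0, -0.01], [-1, 0.02, -0.4, 0, -0.02], [-1, 0.04, -0.6, 0, -0.043], [-1, 0.061, -0.846, 0, -0.043], [-1, 0.061, -0.846, 0, -0.043], [-1, 0.061, -0.846, -0.2, -0.043], [-1, 0.061, -0.846, -0.35, -0.043], [-1, 0.061, -0.846, -0.43, -0.043], [-1, 0.061, -0.846, -0.43, -0.043], [-1, 0.061, -0.846, -0.43, -0.043], [-1, 0.061, -0.846, -0.43, -0.043]])

```text
time_s: 42.0
position: [0.5491, -0.2629, 0.1118]
tcp_rot: [[0.906, 0.422, 0.003], [0.422, -0.906, -0.002], [0.002, 0.003, -1.0]]
force: [0.7, -0.3, -2.6]
opening: 0.182
grasp_force: 29.9
```

```bash
python3 st.py
```

```text
42.0 [ 0.5491 -0.2629  0.1118] F [ 0.7 -0.3 -2.6] M [-0.02 -0.01 -0.05] op 15.9 yaw -65.0 J6 29.0
```

Request:
step_arm(targets=[[-1, -0.005, 0, -0.03, 0], [-1, -0.005, 0, -0.06, 0], [-1, -0.005, 0, -0.08, 0], [-1, -0.005, 0, -0.093, 0], [-1, -0.005, 0, -0.093, 0], [-1, -0.005, 0, -0.093, 0]])

```text
time_s: 42.6
position: [0.5462, -0.2626, 0.0871]
tcp_rot: [[0.907, 0.422, -0.001], [0.422, -0.907, 0.0], [-0.0, -0.001, -1.0]]
force: [-1.0, 0.2, 0.3]
opening: 0.177
grasp_force: 29.9
```

Request:
step_arm(targets=[[-0.52, 0, 0, 0, 0], [-0.52, 0, 0, 0, 0], [-0.52, 0, 0, 0, 0], [-0.52, 0, 0, 0, 0.04], [-0.52, 0, 0, 0, 0.08], [-0.52, 0, 0, 0, 0.12], [-0.52, 0, 0, 0, 0.16], [-0.52, 0, 0, 0, 0.2], [-0.52, 0, 0, 0, 0.2]])

```text
time_s: 43.5
position: [0.5468, -0.263, 0.0872]
tcp_rot: [[0.486, 0.874, 0.001], [0.874, -0.486, -0.0], [-0.0, 0.001, -1.0]]
force: [-0.2, 0.4, -0.1]
opening: 0.24
grasp_force: 0.0
```

```bash
python3 st.py
```

```text
43.5 [ 0.5468 -0.263   0.0872] F [-0.2  0.4 -0.1] M [ 0.03 -0.05  0.01] op 20.9 yaw -29.1 J6 -7.0
```

Request:
step_arm(targets=[[-0.52, 0, 0, 0, 0.04], [-0.52, 0, 0, 0, 0.08], [-0.52, 0, 0, 0, 0.12], [-0.52, 0, 0, 0, 0.16], [-0.52, 0, 0, 0, 0.16]])

```text
time_s: 44.0
position: [0.5468, -0.2627, 0.0872]
tcp_rot: [[0.007, 1.0, 0.001], [1.0, -0.007, -0.0], [-0.0, 0.001, -1.0]]
force: [0.9, 0.5, -0.3]
opening: 0.24
grasp_force: 0.3
```

```bash
python3 st.py
```

```text
44.0 [ 0.5468 -0.2627  0.0872] F [ 0.9  0.5 -0.3] M [ 0.01 -0.15  0.02] op 20.9 yaw -0.4 J6 -36.0
```

Request:
step_arm(targets=[[-0.52, 0, 0, 0, 0.03], [-0.52, 0, 0, 0, 0.06], [-0.52, 0, 0, 0, 0.06]])

```text
time_s: 44.3
position: [0.5467, -0.2628, 0.0871]
tcp_rot: [[-0.179, 0.984, 0.001], [0.984, 0.179, -0.0], [-0.0, 0.001, -1.0]]
force: [1.6, -0.6, 0.4]
opening: 0.241
grasp_force: 0.7
```

```bash
python3 st.py; python3 prof.py .547 -.262
```

```text
44.3 [ 0.5467 -0.2628  0.0871] F [ 1.6 -0.6  0.4] M [-0.02 -0.19 -0.09] op 21.0 yaw 10.3 J6 -47.0
rim frontbottom [[309.5 157.8]] fronttop [[309.4 155.6]] L/R [[298.3, 151.7], [320.9, 151.3]]
drop frontbottom [[309.6 160.5]] fronttop [[309.5 158.3]] L/R [[298.4, 154.3], [320.9, 153.9]]
home frontbottom [[309.6 162.5]] fronttop [[309.6 160.4]] L/R [[298.5, 156.3], [321.0, 155.9]]
cols 309 310 311
146 26 38 81 [46 36 30]
147 27 36 73 [44 33 27]
148 27 35 51 [43 32 27]
149 25 34 48 [42 31 25]
150 26 33 47 [41 30 25]
151 30 33 42 [42 31 24]
152 32 33 78 [42 30 25]
153 67 32 68 [41 29 22]
154 68 26 68 [35 23 16]
155 66 69 70 [74 68 57]
156 72 69 43 [76 68 58]
157 55 55 41 [63 53 44]
158 44 54 47 [61 53 44]
159 40 43 41 [50 41 32]
160 41 44 86 [51 42 34]
161 38 40 84 [47 38 30]
162 28 35 111 [43 33 27]
163 115 132 146 [140 132 113]
164 130 129 142 [136 129 111]
165 126 126 140 [134 126 108]
166 128 126 140 [133 125 109]
167 128 126 141 [134 125 109]
168 128 128 149 [136 128 111]
169 130 135 121 [143 134 117]
170 113 64 90 [72 62 53]
171 93 89 92 [97 87 76]
```

Request:
step_arm(targets=[[-0.52, 0, 0, 0, 0.03], [-0.52, 0, 0, 0, 0.06], [-0.52, 0, 0, 0, 0.06]])

```text
time_s: 44.65
position: [0.5467, -0.2629, 0.0872]
tcp_rot: [[-0.36, 0.933, 0.001], [0.933, 0.36, -0.0], [-0.001, 0.0, -1.0]]
force: [0.6, -0.8, 0.2]
opening: 0.238
grasp_force: 0.9
```

```bash
python3 st.py; python3 prof.py .547 -.262|sed -n 12,20p
```

```text
44.65 [ 0.5467 -0.2629  0.0872] F [ 0.6 -0.8  0.2] M [ 0.   -0.21  0.01] op 20.7 yaw 21.1 J6 -57.0
153 36 31 77 [40 28 22]
154 67 29 79 [38 26 20]
155 68 70 69 [75 70 58]
156 65 70 44 [76 69 57]
157 57 47 42 [54 45 37]
158 44 52 45 [59 50 43]
159 42 43 40 [50 42 33]
160 41 42 87 [50 40 32]
161 38 38 84 [46 36 30]
```

Request:
step_arm(targets=[[-0.52, 0, 0, 0, 0.03], [-0.52, 0, 0, 0, 0.06], [-0.52, 0, 0, 0, 0.06]])

```text
time_s: 45.0
position: [0.5467, -0.2629, 0.0872]
tcp_rot: [[-0.529, 0.849, 0.0], [0.849, 0.529, -0.0], [-0.001, 0.0, -1.0]]
force: [0.1, -1.8, 0.9]
opening: 0.236
grasp_force: 1.2
```

```bash
python3 st.py; python3 prof.py .547 -.262|sed -n 12,20p
```

```text
45.0 [ 0.5467 -0.2629  0.0872] F [ 0.1 -1.8  0.9] M [ 0.   -0.29 -0.02] op 20.5 yaw 31.9 J6 -68.0
153 41 30 78 [39 28 20]
154 38 28 79 [37 25 20]
155 68 68 69 [74 67 57]
156 62 70 45 [77 68 59]
157 56 44 41 [52 42 35]
158 40 52 46 [59 51 41]
159 41 43 41 [51 41 32]
160 42 42 85 [51 40 33]
161 41 40 85 [48 38 30]
```

Request:
step_arm(targets=[[-0.52, 0, 0, 0, 0.03], [-0.52, 0, 0, 0, 0.06], [-0.52, 0, 0, 0, 0.06]])

```text
time_s: 45.35
position: [0.5461, -0.2626, 0.0869]
tcp_rot: [[-0.679, 0.734, -0.001], [0.734, 0.679, 0.0], [0.001, -0.0, -1.0]]
force: [-0.2, 0.7, 0.4]
opening: 0.238
grasp_force: 0.1
```

```bash
python3 st.py; python3 prof.py .547 -.262|sed -n 12,20p
```

```text
45.35 [ 0.5461 -0.2626  0.0869] F [-0.2  0.7  0.4] M [ 0.05 -0.15  0.  ] op 20.7 yaw 42.8 J6 -79.0
153 47 30 49 [39 27 21]
154 41 30 47 [39 28 20]
155 41 29 45 [38 27 20]
156 41 36 78 [44 34 27]
157 42 38 81 [46 36 28]
158 43 68 64 [75 67 57]
159 42 66 41 [74 64 54]
160 42 54 71 [61 52 43]
161 42 40 86 [48 38 30]
```

Request:
step_arm(targets=[[-0.52, 0, 0, 0, 0.03], [-0.52, 0, 0, 0, 0.06], [-0.52, 0, 0, 0, 0.06]])

```text
time_s: 45.7
position: [0.5468, -0.2628, 0.0873]
tcp_rot: [[-0.804, 0.594, 0.001], [0.594, 0.804, -0.0], [-0.001, 0.0, -1.0]]
force: [0.0, 0.8, 2.3]
opening: 0.239
grasp_force: 1.9
```

```bash
python3 st.py; python3 prof.py .547 -.262|sed -n 12,20p; python3 - <<'E'
from h import *
s=load("side");t=snap("top")
cv2.imwrite("pics/z13.png",cv2.resize(np.hstack([crop(s,285,125,335,175,8,False),crop(t,430,140,480,190,8,False)]),(800,400)))
E
```

```text
45.7 [ 0.5468 -0.2628  0.0873] F [0.  0.8 2.3] M [ 0.11 -0.29 -0.1 ] op 20.8 yaw 53.5 J6 -90.0
153 43 32 49 [41 29 23]
154 42 31 49 [40 29 22]
155 41 32 48 [41 29 22]
156 42 42 45 [50 40 32]
157 40 42 80 [50 40 32]
158 44 40 48 [48 38 30]
159 43 45 41 [54 43 35]
160 42 45 86 [53 43 35]
161 40 44 86 [52 42 34]
```

Plug B dropped at yaw about 40° (flange front edge went from row 156.5 to 159, then the stall force rose). Running it in.

Request:
step_arm(targets=[[-0.52, 0, 0, 0, -0.04], [-0.52, 0, 0, -0.02, -0.08], [-0.52, 0, 0, -0.035, -0.12], [-0.52, 0, 0, -0.035, -0.16], [-0.52, 0, 0, -0.035, -0.2], [-0.52, 0, 0, -0.035, -0.24], [-0.52, 0, 0, -0.04, -0.28], [-0.52, 0, 0, -0.045, -0.32], [-0.52, 0, 0, -0.05, -0.36], [-0.52, 0, 0, -0.055, -0.4], [-0.52, 0, 0, -0.06, -0.44], [-0.52, 0, 0, -0.06, -0.48], [-0.52, 0, 0, -0.06, -0.52], [-0.52, 0, 0, -0.06, -0.56], [-0.52, 0, 0, -0.06, -0.56]])

```text
time_s: 47.3
position: [0.5469, -0.2624, 0.0723]
tcp_rot: [[0.733, 0.68, 0.001], [0.68, -0.733, -0.0], [0.0, 0.001, -1.0]]
force: [-0.3, 1.2, 0.4]
opening: 0.24
grasp_force: 1.0
```

```bash
python3 st.py
```

```text
47.3 [ 0.5469 -0.2624  0.0723] F [-0.3  1.2  0.4] M [ 0.09 -0.22  0.02] op 20.9 yaw -47.2 J6 11.0
```

Request:
step_arm(targets=[[-0.52, 0, 0, 0, -0.04], [-0.52, 0, 0, 0, -0.08], [-0.52, 0, 0, 0, -0.12], [-0.52, 0, 0, 0, -0.12]])

```text
time_s: 47.7
position: [0.5459, -0.2628, 0.0716]
tcp_rot: [[0.931, 0.365, -0.001], [0.365, -0.931, 0.0], [-0.001, -0.001, -1.0]]
force: [0.3, -0.9, 0.0]
opening: 0.242
grasp_force: 0.1
```

```bash
python3 st.py
```

```text
47.7 [ 0.5459 -0.2628  0.0716] F [ 0.3 -0.9  0. ] M [ 0.01 -0.02 -0.02] op 21.1 yaw -68.6 J6 32.0
```

Request:
step_arm(targets=[[-0.52, 0, 0, 0, -0.03], [-0.52, 0, 0, 0, -0.06], [-0.52, 0, 0, 0, -0.06]])

```text
time_s: 48.0
position: [0.5458, -0.2627, 0.0716]
tcp_rot: [[0.983, 0.186, -0.001], [0.186, -0.983, 0.0], [-0.001, -0.001, -1.0]]
force: [0.3, 0.6, 0.3]
opening: 0.24
grasp_force: 0.0
```

```bash
python3 st.py; python3 prof.py .547 -.262|tail -17
```

```text
48.0 [ 0.5458 -0.2627  0.0716] F [0.3 0.6 0.3] M [0.02 0.04 0.07] op 20.9 yaw -79.3 J6 43.0
155 34 31 41 [40 28 22]
156 33 30 48 [39 27 19]
157 28 44 47 [51 42 34]
158 70 41 48 [49 39 31]
159 70 38 48 [47 36 28]
160 69 44 42 [52 42 35]
161 63 72 38 [79 70 60]
162 52 47 81 [54 45 37]
163 85 77 80 [84 77 63]
164 129 156 75 [164 156 135]
165 126 67 66 [74 66 55]
166 145 143 146 [151 143 124]
167 145 145 144 [153 145 127]
168 144 145 149 [153 145 127]
169 148 154 120 [162 154 134]
170 120 66 89 [74 64 54]
171 92 88 93 [97 86 75]
```

Request:
step_arm(targets=[[-0.52, 0, 0, 0, -0.03], [-0.52, 0, 0, 0, -0.06], [-0.52, 0, 0, 0, -0.06]])

```text
time_s: 48.35
position: [0.5461, -0.2626, 0.0718]
tcp_rot: [[1.0, -0.001, -0.001], [-0.001, -1.0, 0.0], [-0.001, -0.0, -1.0]]
force: [0.3, 1.7, 0.2]
opening: 0.239
grasp_force: 0.1
```

```bash
python3 st.py
```

```text
48.35 [ 0.5461 -0.2626  0.0718] F [0.3 1.7 0.2] M [0.04 0.05 0.  ] op 20.8 yaw -90.1 J6 54.0
```

Request:
step_arm(targets=[[-0.52, 0, 0, 0, -0.03], [-0.52, 0, 0, 0, -0.05], [-0.52, 0, 0, 0, -0.05]])

```text
time_s: 48.65
position: [0.5463, -0.2622, 0.0719]
tcp_rot: [[0.988, -0.157, -0.0], [-0.157, -0.988, 0.001], [-0.001, -0.001, -1.0]]
force: [1.1, 0.6, 0.5]
opening: 0.24
grasp_force: 1.4
```

```bash
python3 st.py
```

```text
48.65 [ 0.5463 -0.2622  0.0719] F [1.1 0.6 0.5] M [ 0.3  -0.15  0.03] op 20.8 yaw -99.0 J6 63.0
```

Request:
step_arm(targets=[[-0.52, 0, 0, 0, -0.02], [-0.52, 0, 0, 0, -0.04], [-0.52, 0, 0, 0, -0.04]])

```text
time_s: 48.95
position: [0.5463, -0.2619, 0.072]
tcp_rot: [[0.96, -0.28, -0.001], [-0.28, -0.96, 0.001], [-0.001, -0.001, -1.0]]
force: [1.3, 3.7, 0.9]
opening: 0.241
grasp_force: 2.5
```

```bash
python3 st.py
```

```text
48.95 [ 0.5463 -0.2619  0.072 ] F [1.3 3.7 0.9] M [ 0.59 -0.14  0.03] op 21.0 yaw -106.2 J6 70.0
```

Request:
step_arm(targets=[[-0.52, 0, 0, 0, -0.02], [-0.52, 0, 0, 0, -0.02], [-0.3, 0, 0, 0, 0.02], [-0.1, 0, 0, 0, 0.02], [0, 0, 0, 0, 0.02], [0, 0, 0, 0.04, 0.02], [0, 0, 0, 0.14, 0.06], [0, 0, 0, 0.3, 0.1], [0, 0, 0, 0.5, 0.14], [-1, 0, 0, 0.7, 0.18], [-1, 0, 0, 0.82, 0.22], [-1, 0, 0, 0.82, 0.26], [-1, 0, 0, 0.82, 0.3], [-1, 0, 0, 0.82, 0.3]])

```text
time_s: 50.35
position: [0.5463, -0.2629, 0.2783]
tcp_rot: [[0.793, 0.609, 0.001], [0.609, -0.793, -0.001], [0.0, 0.002, -1.0]]
force: [-0.7, 0.4, -0.4]
opening: 0.131
grasp_force: 0.0
```

Request:
step_arm(targets=[[-1, 0.02, -0.15, 0, 0.04], [-1, 0.04, -0.3, 0, 0.08], [-1, 0.06, -0.45, 0, 0.12], [-1, 0.08, -0.6, 0, 0.16], [-1, 0.1, -0.75, 0, 0.2], [-1, 0.12, -0.88, 0, 0.24], [-1, 0.12, -0.88, 0, 0.28], [-1, 0.12, -0.88, 0, 0.333], [-1, 0.12, -0.88, 0, 0.333], [-1, 0.12, -0.88, 0, 0.333]])

```text
time_s: 51.35
position: [0.5763, -0.4826, 0.2769]
tcp_rot: [[-0.126, 0.992, -0.0], [0.992, 0.126, 0.0], [0.0, -0.0, -1.0]]
force: [-0.1, 0.3, 0.1]
opening: 0.004
grasp_force: 0.0
```

```bash
python3 st.py; cat > uv.py <<'E'
from h import *
m=np.load("man.npy"); a=m[2]; xv=np.array([np.cos(a),np.sin(a)]); yv=np.array([-np.sin(a),np.cos(a)]); hinge=m[:2]-.084*yv
p=read_state()["position"]
print("u,x,z",((p[:2]-hinge)@yv*1000).round(1),((p[:2]-hinge)@xv*1000).round(1),p[2])
def R(t,u,v): return u*np.cos(t)-v*np.sin(t), u*np.sin(t)+v*np.cos(t)
for d in list(range(106,-1,-8))+[0]:
    t=np.radians(d)
    if d>=90: u,z=R(t,162,47)[0]-10,138
    else: u,z=R(t,130,47); u-=10; z+=8
    print(d,"u,z",round(u,1),round(z+50,1))
E
python3 uv.py
python3 - <<'E'
from h import *
t=snap("top");s=snap("side")
cv2.imwrite("pics/z14.png",np.hstack([crop(t,405,95,505,245,3.9),crop(s,250,60,350,210,3.9)]))
# plug flange offset check
m=np.load("man.npy")
E
```

```text
51.35 [ 0.5763 -0.4826  0.2769] F [-0.1  0.3  0.1] M [ 0.01 -0.08  0.03] op 0.4 yaw 7.2 J6 -56.0
u,x,z -137.1 -1.9 0.27692017196185836
106 u,z -99.8 188
98 u,z -79.1 188
90 u,z -57.0 188
82 u,z -38.5 193.3
74 u,z -19.3 195.9
66 u,z -0.1 195.9
58 u,z 19.0 193.2
50 u,z 37.6 187.8
42 u,z 55.2 179.9
34 u,z 71.5 169.7
26 u,z 86.2 157.2
18 u,z 99.1 142.9
10 u,z 109.9 126.9
2 u,z 118.3 109.5
0 u,z 120.0 105.0
```

View pics/z14.png

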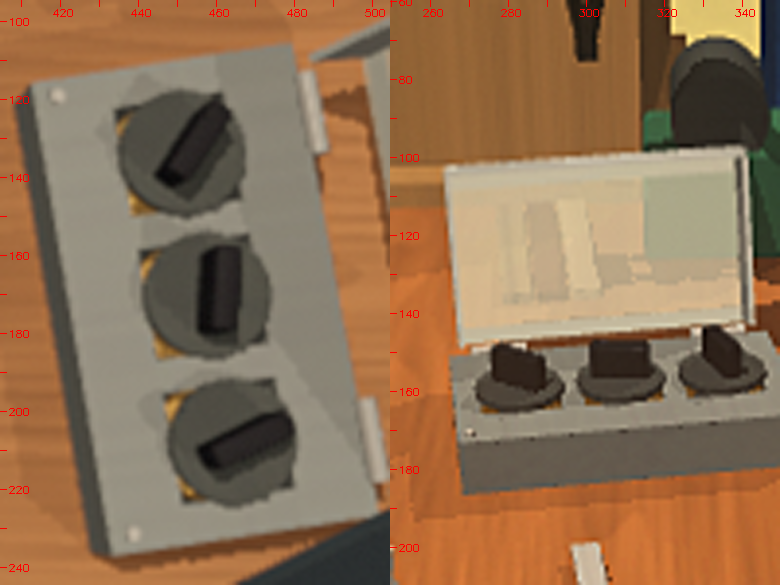

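All three plugs lie flush and level (side view, flanges at row ~158 in a line), and the gripper is behind the open cover. Now I close it.

Request:
step_arm(targets=[[-1, 0, 0, -0.18, 0], [-1, 0, 0, -0.34, 0], [-1, 0, 0, -0.36, 0], [-1, 0, 0, -0.36, 0]])

```text
time_s: 51.85
position: [0.5761, -0.482, 0.1859]
tcp_rot: [[-0.129, 0.992, -0.002], [0.992, 0.129, 0.002], [0.003, -0.002, -1.0]]
force: [-0.2, -0.4, -0.7]
opening: 0.005
grasp_force: 0.0
```

Request:
step_arm(targets=[[-1, -0.01, 0.07, 0, 0], [-1, -0.018, 0.13, 0, 0], [-1, -0.024, 0.18, 0, 0], [-1, -0.031, 0.23, 0, 0], [-1, -0.037, 0.275, 0, 0], [-1, -0.043, 0.317, 0.004, 0]])

```text
time_s: 52.45
position: [0.5667, -0.4041, 0.1902]
tcp_rot: [[-0.13, 0.992, 0.003], [0.992, 0.13, -0.004], [-0.004, 0.003, -1.0]]
force: [0.6, -2.9, 2.1]
opening: 0.006
grasp_force: 1.5
```

```bash
python3 st.py; python3 uv.py | head -1
```

```text
52.45 [ 0.5667 -0.4041  0.1902] F [ 0.6 -2.9  2.1] M [-0.46 -0.15  0.05] op 0.5 yaw 7.5 J6 -52.0
u,x,z -58.0 -0.9 0.1902377248694797
```

Request:
step_arm(targets=[[-1, -0.005, 0.037, 0.012, 0], [-1, -0.01, 0.073, 0.021, 0], [-1, -0.015, 0.112, 0.028, 0], [-1, -0.02, 0.151, 0.032, 0], [-1, -0.025, 0.188, 0.033, 0], [-1, -0.031, 0.226, 0.032, 0], [-1, -0.036, 0.264, 0.028, 0], [-1, -0.041, 0.301, 0.021, 0], [-1, -0.046, 0.338, 0.012, 0], [-1, -0.051, 0.375, 0, 0], [-1, -0.055, 0.41, -0.015, 0], [-1, -0.06, 0.444, -0.032, 0], [-1, -0.06, 0.444, -0.032, 0]])

```text
time_s: 53.75
position: [0.5494, -0.2901, 0.1786]
tcp_rot: [[-0.131, 0.991, -0.003], [0.991, 0.131, 0.003], [0.004, -0.003, -1.0]]
force: [0.4, -0.5, 0.4]
opening: 0.003
grasp_force: 0.0
```

```bash
python3 st.py; python3 uv.py | head -1
```

```text
53.75 [ 0.5494 -0.2901  0.1786] F [ 0.4 -0.5  0.4] M [-0.01 -0.09  0.05] op 0.3 yaw 7.5 J6 -46.0
u,x,z 57.3 -2.6 0.17856004925866475
```

Request:
step_arm(targets=[[-1, -0.005, 0.032, -0.02, 0], [-1, -0.009, 0.064, -0.041, 0], [-1, -0.013, 0.095, -0.066, 0], [-1, -0.017, 0.123, -0.091, 0], [-1, -0.02, 0.15, -0.12, 0], [-1, -0.024, 0.174, -0.148, 0], [-1, -0.027, 0.196, -0.18, 0], [-1, -0.03, 0.217, -0.212, 0], [-1, -0.032, 0.235, -0.247, 0], [-1, -0.034, 0.25, -0.282, 0], [-1, -0.034, 0.25, -0.282, 0]])

```text
time_s: 54.85
position: [0.5412, -0.2288, 0.1079]
tcp_rot: [[-0.131, 0.991, -0.003], [0.991, 0.131, 0.002], [0.002, -0.002, -1.0]]
force: [0.3, -0.1, -0.3]
opening: 0.0
grasp_force: 0.0
```

Request:
step_arm(targets=[[-1, 0, 0.007, -0.01, 0], [-1, 0, 0.007, -0.02, 0], [-1, 0, 0.007, -0.02, 0]])

```text
time_s: 55.15
position: [0.5427, -0.2284, 0.1054]
tcp_rot: [[-0.13, 0.992, 0.001], [0.992, 0.13, -0.0], [-0.001, 0.001, -1.0]]
force: [-0.2, 1.1, 3.7]
opening: 0.005
grasp_force: 1.8
```

```bash
python3 st.py; python3 uv.py | head -1
```

```text
55.15 [ 0.5427 -0.2284  0.1054] F [-0.2  1.1  3.7] M [ 0.16  0.   -0.03] op 0.5 yaw 7.5 J6 -41.0
u,x,z 119.4 -1.0 0.1054381992004884
```

Request:
step_arm(targets=[[-1, 0, 0, -0.006, 0], [-1, 0, 0, -0.012, 0], [-1, 0, 0, -0.012, 0]])

```text
time_s: 55.45
position: [0.5427, -0.2284, 0.1053]
tcp_rot: [[-0.13, 0.991, 0.002], [0.991, 0.13, -0.001], [-0.001, 0.002, -1.0]]
force: [-4.4, 3.7, 20.1]
opening: 0.006
grasp_force: 10.3
```

```bash
python3 st.py
```

```text
55.45 [ 0.5427 -0.2284  0.1053] F [-4.4  3.7 20.1] M [ 0.56  0.73 -0.02] op 0.5 yaw 7.5 J6 -41.0
```

Request:
step_arm(targets=[[-1, 0, 0, 0.1, 0], [-1, 0, 0, 0.3, 0], [-1, 0, 0, 0.5, 0], [-1, 0, -0.1, 0.5, 0], [-1, -0.2, -0.3, 0.5, 0], [-1, -0.4, -0.5, 0.5, 0], [-1, -0.6, -0.7, 0.5, 0], [-1, -0.7, -0.95, 0.5, 0], [-1, -0.7, -0.95, 0.5, 0], [-1, -0.7, -0.95, 0.5, 0]])

```text
time_s: 56.45
position: [0.3648, -0.4697, 0.227]
tcp_rot: [[-0.127, 0.992, 0.0], [0.992, 0.127, -0.003], [-0.003, -0.0, -1.0]]
force: [0.5, -0.5, -0.3]
opening: 0.007
grasp_force: 0.0
```

```bash
python3 st.py; python3 - <<'E'
from h import *
for n in("top","side"):
    c=snap(n); o=cv2.imread(f"pics/{n}0.png")[:,:,::-1]
    d=(np.abs(c["color"].astype(int)-o).sum(2)>90).astype(np.uint8)
    d=cv2.morphologyEx(d,cv2.MORPH_OPEN,np.ones((2,2)))
    k,l,st,ce=cv2.connectedComponentsWithStats(d)
    print(n,[s.tolist() for s in st[1:] if s[4]>12])
t=load("top"); im=t["color"].astype(int)
# cover edges: row profile across rear & front edges, old vs new
o=cv2.imread("pics/top0.png")[:,:,::-1].astype(int)
for r in(120,): print(o[r,408:435].sum(1)//3,im[r,408:435].sum(1)//3,sep="\n")
E
```

```text
56.45 [ 0.3648 -0.4697  0.227 ] F [ 0.5 -0.5 -0.3] M [-0.01 -0.07 -0.01] op 0.7 yaw 7.3 J6 -70.0
top [[235, 128, 39, 38, 1051], [352, 160, 19, 4, 46], [354, 169, 18, 5, 51], [347, 172, 6, 3, 14], [175, 181, 42, 35, 1034], [241, 192, 39, 35, 1020], [618, 222, 10, 22, 86], [463, 240, 177, 128, 8660], [310, 315, 92, 10, 542], [605, 320, 14, 10, 66], [457, 322, 6, 4, 18], [257, 327, 45, 73, 1920], [439, 330, 14, 4, 39], [636, 334, 4, 5, 15], [303, 374, 64, 26, 411], [386, 374, 13, 7, 35], [400, 379, 5, 4, 14], [409, 388, 7, 3, 14], [421, 391, 7, 3, 14], [433, 394, 11, 4, 22]]
side [[343, 0, 4, 10, 32], [429, 0, 37, 128, 1203], [414, 2, 6, 31, 67], [382, 24, 13, 3, 28], [381, 28, 21, 25, 390], [352, 31, 27, 34, 453], [418, 34, 6, 23, 66], [374, 49, 10, 7, 34], [334, 56, 12, 16, 160], [392, 59, 12, 24, 161], [421, 58, 18, 67, 321], [351, 62, 19, 7, 61], [386, 63, 3, 7, 17], [357, 70, 10, 17, 86], [535, 101, 8, 3, 21], [533, 105, 25, 40, 215], [363, 111, 60, 52, 1004], [473, 110, 12, 5, 38], [353, 128, 10, 9, 71], [429, 129, 15, 20, 157], [464, 133, 2, 10, 20], [446, 152, 36, 18, 313], [497, 157, 9, 5, 34], [427, 160, 19, 7, 67], [455, 177, 7, 12, 34], [463, 188, 5, 5, 21], [420, 190, 7, 20, 67], [525, 192, 16, 8, 64], [305, 200, 5, 18, 43], [461, 208, 13, 10, 86], [434, 213, 31, 14, 266], [324, 234, 33, 35, 764], [262, 238, 35, 37, 814], [311, 278, 38, 36, 959]]
[101  88  67  58  60  83 112 111  96  91  88  93 123 158 166 164 164 165
 166 164 162 164 166 165 164 164 164]
[101  86  67  57  57  83 111 108  94  88  88  91 125 156 164 161 161 163
 163 162 160 162 163 162 162 162 162]
```

```bash
python3 -c "
from rig import *
print(hand_in())"
```

```text
the job is handed in; nothing more can be done
None
```

I opened the cover with the blade, laid the blade back on the bench, screwed all three plugs home, shut the cover over them and handed the job in at about 56 s; camera checks show the cover fully shut, the plugs level on the deck and the bystanders unmoved (the judge returned no verdict).

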